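# Complete the carton layer on the carrier board and lock the retaining bar over it

## Task

Finish the layer on the plywood carrier board: keeping them upright, gently set the loose brown carton and the white carton down in their outlines (brown in the empty black outline, beside the carton already there; white crosswise in the white outline). Then lay the aluminium bar down just as gently into the notches of both yellow brackets, with both ends sticking out about equally, and turn the red keeper fully across the bar to lock it in. Leave the carton already on the board in its place, and do not disturb the spray bottle, the tape roll or the screwdriver.

Things in the scene. Friction and masses are not known exactly. Their poses are not given: they have to be found in the camera images.
- board: Fixed plywood board 300 x 130 x 18 mm; origin under its centre, on the table; x along its length, z up. At x = -132 and +132 mm a yellow bracket (20 mm thick along x, 46 wide) has a top notch: 24 mm wide, centred on y = 0, floor 110 and walls to 126 mm above the table. By the notch at x = -132, at y = 34 mm, a boss 26 mm wide, 131 mm high carries the red keeper.
- kept_place (a point): Centre of the black outline that is already filled, on the board's upper face (18 mm above the table). Axes as the board's; the carton's long side lies along the board's x.
- brown_place (a point): Centre of the empty black outline (106 x 56 mm, long side along the board's x), on the board's upper face: place of the brown carton's underside. Outlines are 3 mm larger than a carton all round; neighbouring cartons stand 6 mm apart.
- white_place (a point): Centre of the white outline (56 x 106 mm, long side along the board's y, so crosswise to the two others), on the board's upper face: place of the white carton's underside.
- bar_place (a point): Point midway between the two notches, 119 mm above the table (9 mm above the notch floors), where the centre of the bar belongs; bar along the board's x.
- kept_carton: Brown gable-top carton already standing in its outline. Same size as the brown carton.
- brown_carton: Loose brown gable-top carton standing on the table, about 0.2 kg. Body 100 (x) x 50 (y) x 46 (z) mm, sloping roof to 58 mm, and on top an upright flat handle fin 80 mm long along x, 10 mm thick along y, reaching 84 mm above the underside: pinch the fin from above. Origin: centre of the underside, z up.
- white_carton: Loose white gable-top carton, otherwise the same as the brown carton.
- bar: Aluminium square bar with black end caps, 310 x 18 x 18 mm, long side along x, about 0.24 kg, lying on the table. Origin: centre of the underside. Laid in the notches it passes 8 mm above the carton handles.
- bar_mid (a point): Centre of the bar's volume (9 mm above its underside); axes as the bar's.
- keeper (a joint): Angle of the red keeper on its upright pivot, rad, -0.8 to 1.57; stays where left. 0: points along the board's -x, parallel to the bar; positive is anticlockwise from above, towards the board's -y; at 1.57 (stop) it lies across the notch above the bar. Flat arm 14 mm wide, 132 to 137 mm above the table, reaching 55 mm from the pivot.
- keeper_pivot (a point): Pivot of the keeper, on the boss, 132 mm above the table; axes as the board's.
- keeper_pin (a point): Middle of the round black pin that stands on the keeper arm, 48 mm from the pivot: 12 mm diameter, from 137 to 165 mm above the table (this point at 152 mm). Push or pinch it to turn the keeper.
- spray: Bystander: white bottle with blue cap, 54 mm diameter, 120 mm tall, standing; origin at the underside.
- tape: Bystander: roll of clear tape lying flat, 100 mm outside diameter, 48 mm high; origin at the underside.
- driver: Bystander: orange-handled screwdriver, 190 mm long, lying on the table.
Things that resemble listed ones, but are neither listed nor needed, are in the scene too. What is shaped like the brown_carton but purple is not meant.

How it is judged:
On the way, in this order (a step that is already met when the one before it is completed fails the run):
1. both loose cartons stand in their outlines and are let go, before the bar is laid (horizontal distance between kept_carton and kept_place below 0.01 m and angle between the x axis of each of kept_carton, brown_carton and the x axis of board, either way round below 0.13 rad and angle between each of kept_carton, brown_carton, white_carton's own z axis and vertical below 0.08 rad and z of kept_carton in the frame of kept_place below 0.006 m and horizontal distance between brown_carton and brown_place below 0.01 m and z of brown_carton in the frame of brown_place below 0.006 m and horizontal distance between white_carton and white_place below 0.01 m and angle between the x axis of white_carton and the y axis of board, either way round below 0.13 rad and z of white_carton in the frame of white_place below 0.006 m and contact force between the fingers and brown_carton below 0.1 N and contact force between the fingers and white_carton below 0.1 N), for 0.2 s.
2. the bar lies in the notches of both brackets and is let go (horizontal distance between kept_carton and kept_place below 0.01 m and angle between the x axis of each of kept_carton, brown_carton and the x axis of board, either way round below 0.13 rad and angle between each of kept_carton, brown_carton, white_carton's own z axis and vertical below 0.08 rad and z of kept_carton in the frame of kept_place below 0.006 m and horizontal distance between brown_carton and brown_place below 0.01 m and z of brown_carton in the frame of brown_place below 0.006 m and horizontal distance between white_carton and white_place below 0.01 m and angle between the x axis of white_carton and the y axis of board, either way round below 0.13 rad and z of white_carton in the frame of white_place below 0.006 m and x of bar_mid in the frame of bar_place between -0.012 and 0.012 m and y of bar_mid in the frame of bar_place between -0.006 and 0.006 m and z of bar_mid in the frame of bar_place between -0.004 and 0.004 m and angle between the x axis of bar and the x axis of board, either way round below 0.05 rad and contact force between the fingers and bar below 0.1 N), for 0.2 s.
3. the keeper is turned across the bar (value of joint keeper above 1.3 rad), for 0.2 s.
At the end, for the whole second after the job is handed in: Each carton upright (0.08 rad), down on the board, within 10 mm and 0.13 rad of its place; bar in both notches, its centre within 12 mm along, 6 mm across and 4 mm in height of bar_place, 0.05 rad of the board's x; keeper beyond 1.3 rad; all let go and at rest (horizontal distance between kept_carton and kept_place below 0.01 m and angle between the x axis of each of kept_carton, brown_carton and the x axis of board, either way round below 0.13 rad and angle between each of kept_carton, brown_carton, white_carton's own z axis and vertical below 0.08 rad and z of kept_carton in the frame of kept_place below 0.006 m and horizontal distance between brown_carton and brown_place below 0.01 m and z of brown_carton in the frame of brown_place below 0.006 m and horizontal distance between white_carton and white_place below 0.01 m and angle between the x axis of white_carton and the y axis of board, either way round below 0.13 rad and z of white_carton in the frame of white_place below 0.006 m and x of bar_mid in the frame of bar_place between -0.012 and 0.012 m and y of bar_mid in the frame of bar_place between -0.006 and 0.006 m and z of bar_mid in the frame of bar_place between -0.004 and 0.004 m and angle between the x axis of bar and the x axis of board, either way round below 0.05 rad and value of joint keeper above 1.3 rad and linear speed of each of brown_carton, white_carton, kept_carton, bar below 0.02 m/s); the robot touches nothing.
It fails at once if a carton is tipped more than 0.6 rad (angle between any of brown_carton, white_carton, kept_carton's own z axis and vertical above 0.6 rad).
It fails at once if a carton or the bar is dropped from more than about 15 mm or flung (over 0.55 m/s without the fingers on it) ((linear speed of brown_carton above 0.55 m/s and contact force between the fingers and brown_carton below 0.05 N) or (linear speed of white_carton above 0.55 m/s and contact force between the fingers and white_carton below 0.05 N) or (linear speed of bar above 0.55 m/s and contact force between the fingers and bar below 0.05 N)).
It fails at once if the carton already on the board is moved more than 12 mm (distance of kept_carton from where it was at the start of the episode above 0.012 m).
It fails at once if the bottle, tape roll or screwdriver is moved more than 30 mm (distance of any of spray, tape, driver from where it was at the start of the episode above 0.03 m).
It also fails if it takes over 72 s, if anything falls off the work surface, if the arm or the gripper's body presses on something with over 40 N, if the wrist force passes 120 N, or if a joint passes its speed limit or range.

## Robot

A 6-joint arm with a two-finger parallel gripper is mounted at the origin on the work surface. World frame = base frame: x ahead of the robot, y to its left, z up, the work surface at z = 0. Lengths are in m, angles in rad, forces in N, time in s.
With the tool pointing down it reaches from about 0.35 to 0.975 m from the base axis. Payload 17.4 kg.
Tool frame: the origin (TCP) lies midway between the tips of the shut fingers; the grasp point (between the pads) lies 19 mm behind it; y points along the fingers, z is the direction in which the jaws open and shut, and the axes are right-handed (so a half turn about y gives the same grasp; the last joint's range is limited). The gripper opens to 85 mm and grips with 20 to 120 N. Pads are 22 mm wide; open, the fingers measure 114 mm over their backs; the gripper's body (76 mm by 85 mm) begins 54 mm behind the grasp point. The pads swing forward as they close: fully open they stand 13 mm farther back than shut.
Start: joints at [-1.185, 0.116, 1.442, -0, 1.584, -0.038], TCP at [0.278, -0.615, 0.231] pointing down, gripper open.
Joint ranges: [-2.83, 2.83], [-0.83, 2.19], [0.07, 2.5], [-1.14, 4.28], [0.01, 3], [-2.97, 2.97]. Speed limits (rad/s): [1.89, 1.89, 2.22, 3.14, 3.14, 3.14].

## Interface

Orientations are given as a rotation vector (axis times angle).
In Python, from cell import read_state, eyes, finish_job gives the robot as it stands. The module is installed in compiled form; this text tells all that it offers.
- The arm moves only by the tool send_rows, never from a script. Its argument "rows" is a list of rows, each a list of 7 numbers: the shift along the world's x, y, z in units of 800 mm (1.0 is 800 mm), then the turn, a rotation vector about the world's x, y, z in units of 60 degrees (1.0 is 60 degrees), then the closure, from 0 (fully open) to 1 (shut). A call has 1 to 12 rows; each row shifts and turns the commanded pose from where the row before left it; what a row does not reach is not made up. A row lasts 1/10 s, in which the tool goes at most 50 mm and 8.59 degrees, less where a joint would pass 70% of its speed; a pose out of reach is approached as far as the arm can. A call with a number of a shift or a turn outside -1 to 1 is refused whole. A call with a gripper value outside its range is refused whole. The fingers move at their own pace and stop on an object; the grip force is fixed at half the most. Time passes only in rows, so rows that do not move let the fingers close. It gives the time, the measured TCP pose, the force and the opening at its end, in the units of the state.
- read_state(): the state, without advancing time (a new reading comes with each control period).
- eyes.read_camera(name): name is "scene" or "top"; returns the picture (400x640x3 uint8, blue, green, red); there is no depth.
- eyes.camera_model(name): a dict with "camera_matrix" (3x3 intrinsics, pixels), "view" (4x4, takes a point from world to camera coordinates). Camera axes: x right, y down, z forward; pixel columns grow to the right and rows downward; lengths in m; the calibration is good to about 2 mm. A picture is of the moment at which its call begins. camera_model takes no time and is no camera call.
- finish_job(): hands the job in, once; it reports no verdict.
The state is a dict: "time": time; "qpos": joint angles; "qd": joint speeds; "joint_efforts": joint torques, N m; "tcp_pos": TCP position; "orientation": TCP orientation; "contact_force": force on the tool from outside, world axes, zero at the start; "ft_torque": the same for the moment, N m; "finger_gap": opening from 0.0 (shut) to 1.0 (fully open).
Only numpy, scipy, OpenCV 4.12 (cv2) and the standard library are available. Lean on these libraries where they do the work, as an engineer would, in place of code of your own. Each camera call takes 0.05 s, during which the arm holds its last target.

## Working session

There is one attempt and no reset: what is moved stays moved. The work goes in short steps, Python scripts to look and compute and a tool call to move; the robot and the scene stay as the last step left them, time stands still between calls to the robot, and variables do not carry over. Pictures are saved under pics/ and viewed, and the job is handed in when it is done.

Besides the shell and the picture viewer there is one more tool, called after "Emit:" by a JSON object that holds its "op" and its "data", one argument or row to a line. send_rows: Moves the arm, as the interface text tells. Its arguments: {"type":"object","properties":{"rows":{"type":"array"}},"required":["rows"]}

```bash
mkdir -p pics
python3 - <<'E'
from cell import read_state, eyes
import cv2,numpy as np
np.set_printoptions(precision=4,suppress=True)
for n in("scene","top"):
    im=eyes.read_camera(n); cv2.imwrite(f"pics/{n}0.png",im)
    m=eyes.camera_model(n); print(n,np.array(m["camera_matrix"]),np.array(m["view"]))
s=read_state(); print(s)
E
```

```text
scene [[483.9085   0.     311.0353]
 [  0.     483.9085 203.6991]
 [  0.       0.       1.    ]] [[-0.8374  0.5466  0.0015  0.4739]
 [ 0.3682  0.566  -0.7376 -0.0883]
 [-0.404  -0.6171 -0.6752  1.562 ]
 [ 0.      0.      0.      1.    ]]
top [[378.5954   0.     318.586 ]
 [  0.     378.5954 200.087 ]
 [  0.       0.       1.    ]] [[-0.0021 -1.     -0.0038 -0.0348]
 [-0.9871  0.0027 -0.1599  0.5751]
 [ 0.1599  0.0034 -0.9871  1.0065]
 [ 0.      0.      0.      1.    ]]
{'time': 0.1, 'qpos': array([-1.1848,  0.1165,  1.4422, -0.    ,  1.584 , -0.0378]), 'qd': array([ 0.0015,  0.0003, -0.0025,  0.0011, -0.0017, -0.0018]), 'joint_efforts': array([  0.0024, -73.3662, -63.379 ,  -0.0001,   0.0053,  -0.    ]), 'tcp_pos': array([ 0.2775, -0.6151,  0.2306]), 'orientation': array([-0.4278,  1.9886, -1.9865]), 'contact_force': array([0.4994, 0.3208, 0.1082]), 'ft_torque': array([0.0097, 0.0376, 0.0028]), 'finger_gap': 1.0027567551524148}
```

View pics/scene0.png

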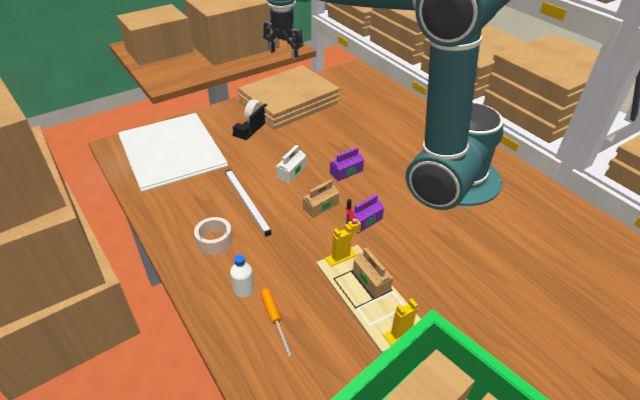

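View pics/top0.png

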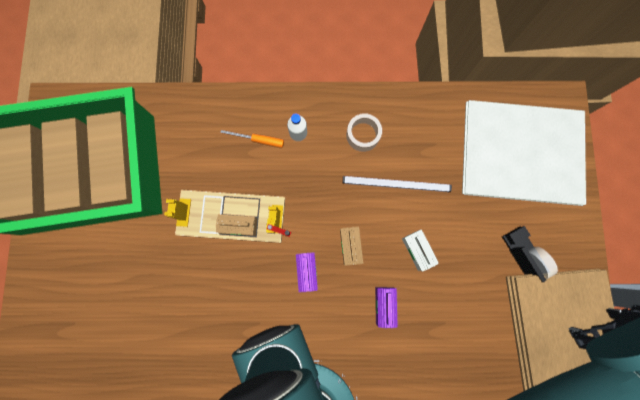

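The robot is at the bottom. In the top view the brown carton is at (351,246), the white carton at (421,250), the bar at (397,184) and the board at (230,216). The keeper is at (280,230). Purple decoys are at (307,272) and (387,307), and the kept carton is at (236,224). Next I zoom in.

```bash
cat > h.py <<'E'
import numpy as np,cv2
from cell import eyes
np.set_printoptions(precision=4,suppress=True)
M={n:(np.array(eyes.camera_model(n)["camera_matrix"]),np.array(eyes.camera_model(n)["view"])) for n in("scene","top")}
def ray(n,u,v):
    K,V=M[n]; R=V[:3,:3];t=V[:3,3]
    return -R.T@t, R.T@np.linalg.solve(K,[u,v,1.])
def onz(n,u,v,z):
    c,d=ray(n,u,v); return c+d*(z-c[2])/d[2]
def proj(n,p):
    K,V=M[n]; q=K@(V[:3,:3]@np.asarray(p,float)+V[:3,3]); return q[:2]/q[2]
def tri(us,ut):
    A=[];b=[]
    for n,u in(("scene",us),("top",ut)):
        c,d=ray(n,*u);d/=np.linalg.norm(d);P=np.eye(3)-np.outer(d,d);A.append(P);b.append(P@c)
    return np.linalg.lstsq(np.vstack(A),np.hstack(b),rcond=None)[0]
def crop(im,x0,y0,w,h,k,fn):
    cv2.imwrite(fn,cv2.resize(im[y0:y0+h,x0:x0+w],None,fx=k,fy=k,interpolation=cv2.INTER_CUBIC))
E
python3 - <<'E'
from h import *
t=cv2.imread("pics/top0.png");s=cv2.imread("pics/scene0.png")
crop(t,155,175,145,80,5,"pics/tb.png")
crop(t,330,165,130,120,5,"pics/tc.png")
crop(s,270,140,130,110,5,"pics/sc.png")
crop(s,310,215,130,110,5,"pics/sb.png")
E
```

```text
(no output)
```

View pics/tb.png

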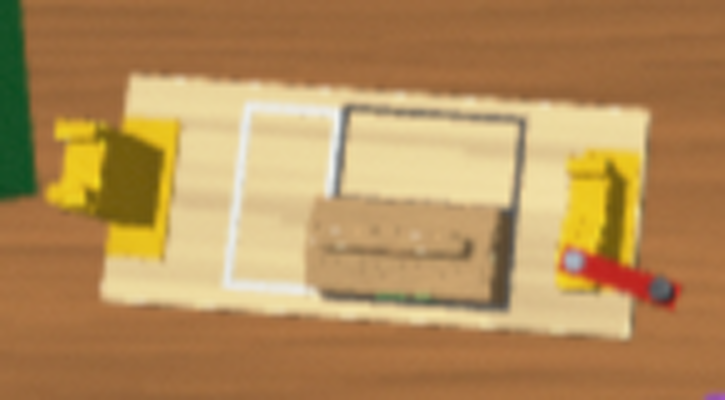

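View pics/tc.png

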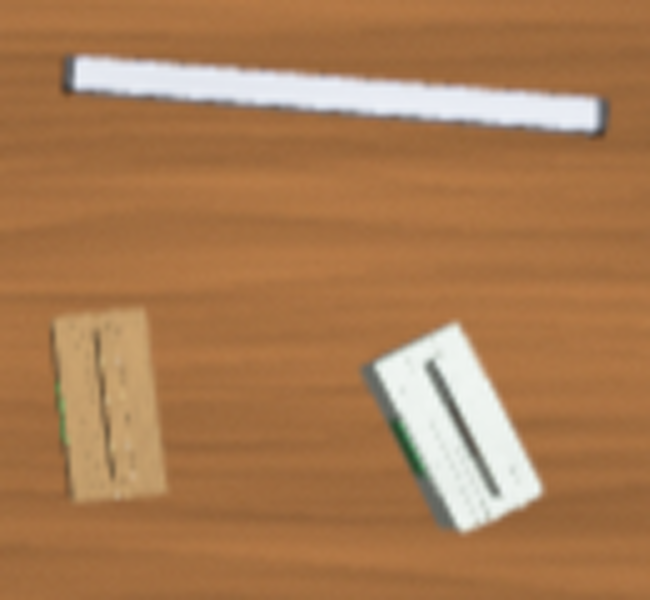

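View pics/sc.png

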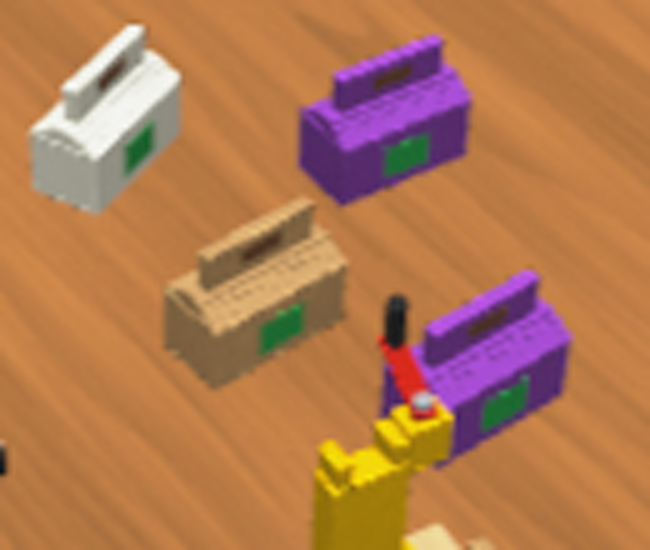

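View pics/sb.png

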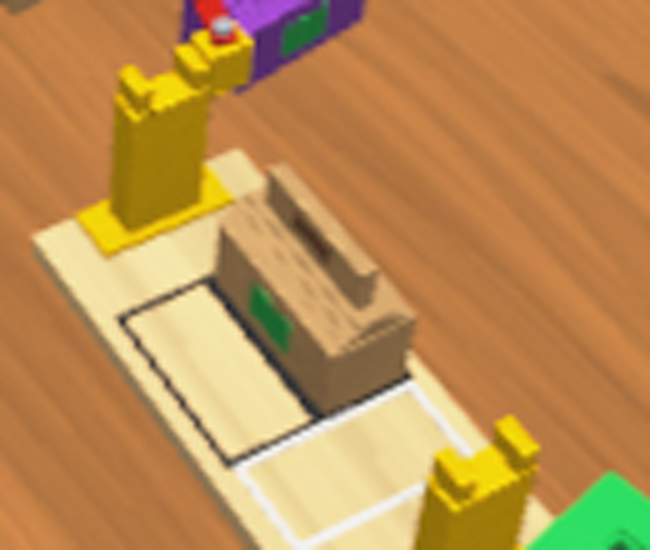

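Run:
```python
from h import *
t=cv2.imread("pics/top0.png");s=cv2.imread("pics/scene0.png")
def T(x,y,z,x0=155,y0=175): return onz("top",(x+.5)/5-.5+x0,(y+.5)/5-.5+y0,z)
B=[T(*p,.018) for p in((130,75),(650,108),(630,338),(102,298))]
for p in B: print("B",p)
print("sizes",[np.linalg.norm(B[i]-B[i-1])for i in range(4)],"c",np.mean(B,0))
ang=lambda d:np.degrees(np.arctan2(d[1],d[0]))
print("board x ang",ang(B[0]-B[1]),ang(B[3]-B[2]), "y ang",ang(B[3]-B[0]),ang(B[2]-B[1]))
for nm,p in dict(bTL=(342,105),bTR=(524,119),kBR=(508,308),wTL=(245,104),wBL=(227,289),wTR=(338,109)).items(): print(nm,T(*p,.018))
print("pivot",T(573,261,.137),"pin",T(661,290,.165))
def scn(x,y): return ((x+.5)/5-.5+270,(y+.5)/5-.5+140)
def tb(x,y): return ((x+.5)/5-.5+155,(y+.5)/5-.5+175)
print("pin tri",tri(scn(397,298),tb(661,290)),"pivot tri",tri(scn(422,398),tb(573,261)))
# masks
hsv=cv2.cvtColor(t,cv2.COLOR_BGR2HSV)
def rect(mask,box,z,nm):
    m=np.zeros_like(mask);x,y,w,h=box;m[y:y+h,x:x+w]=mask[y:y+h,x:x+w]
    cs,_=cv2.findContours(m,cv2.RETR_EXTERNAL,cv2.CHAIN_APPROX_NONE);c=max(cs,key=cv2.contourArea)
    P=np.array([onz("top",*q[0],z)[:2]*1000 for q in c],np.float32)
    r=cv2.minAreaRect(P);print(nm,r)
    return r
white=((hsv[...,1]<45)&(hsv[...,2]>150)).astype(np.uint8)
rect(white,(335,165,130,35),.018,"bar(silver)")
rect(white,(400,225,45,50),.052,"white top")
bar2=((hsv[...,1]<90)).astype(np.uint8)
rect(bar2,(335,165,130,35),.018,"bar w caps")
crop(t,335,220,110,60,7,"pics/tc2.png")
crop(s,270,140,80,80,7,"pics/sc2.png")
```

```text
B [0.6112 0.3603 0.018 ]
B [0.5912 0.0612 0.018 ]
B [0.4602 0.0708 0.018 ]
B [0.4833 0.3689 0.018 ]
sizes [np.float64(0.12821450047007724), np.float64(0.2998205507051887), np.float64(0.13133636813007513), np.float64(0.2990302619062859)] c [0.5365 0.2153 0.018 ]
board x ang 86.16106535209853 85.56339728648811 y ang 176.14792262060217 175.79637002567853
bTL [0.5934 0.2377 0.018 ]
bTR [0.585  0.1332 0.018 ]
kBR [0.4771 0.1397 0.018 ]
wTL [0.5941 0.2934 0.018 ]
wBL [0.4882 0.2986 0.018 ]
wTR [0.5911 0.2399 0.018 ]
pivot [0.4928 0.0876 0.137 ] pin [0.476  0.0408 0.165 ]
pin tri [0.4764 0.0405 0.1646] pivot tri [0.4931 0.0867 0.1401]
bar(silver) ((628.285400390625, -261.0348205566406), (299.802734375, 20.458337783813477), 85.09603881835938)
white top ((436.37286376953125, -313.1268005371094), (102.64535522460938, 51.68996810913086), 24.809324264526367)
bar w caps ((627.1198120117188, -260.870849609375), (311.1726379394531, 23.949857711791992), 85.09868621826172)
```

View pics/tc2.png

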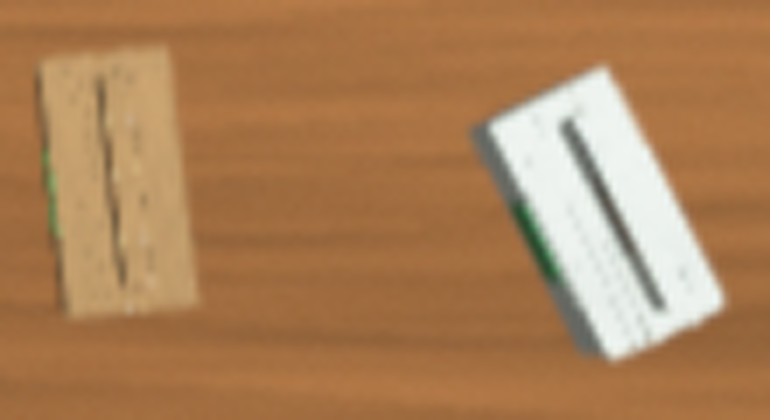

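View pics/sc2.png

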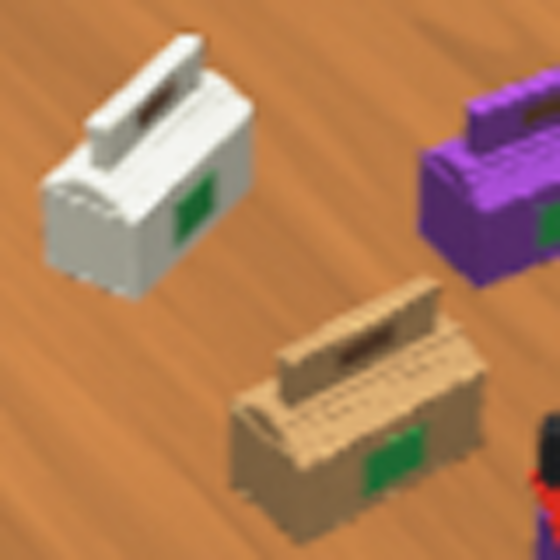

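Run:
```python
from h import *
c=np.array([.5365,.2153]);a=np.radians(85.9);R=np.array([[np.cos(a),-np.sin(a)],[np.sin(a),np.cos(a)]])
def px(x,y,k,x0,y0): return (x+.5)/k-.5+x0,(y+.5)/k-.5+y0
bf=lambda p:R.T@(p[:2]-c)*1000
for nm,p in dict(bTL=(342,105),bTR=(524,119),kBR=(508,308),wTL=(245,104),wBL=(227,289),wTR=(338,109)).items(): print("top",nm,bf(onz("top",*px(*p,5,155,175),.018)))
for nm,p in dict(boardL=(33,238),boardtop=(238,150),bTR=(120,319),bmid=(209,281),bTL=(232,464),kBLish=(320,416),wBR=(411,378),wTR=(245,466),wTL=(300,546)).items(): print("scene",nm,bf(onz("scene",*px(*p,5,310,215),.018)))
ang=lambda d:np.degrees(np.arctan2(d[1],d[0]))
for nm,C in dict(brown=[(38,58),(168,47),(200,303),(68,318)],white=[(485,125),(605,65),(727,303),(612,362)]).items():
    P=np.array([onz("top",*px(*p,7,335,220),.046)[:2] for p in C])
    print(nm,P.mean(0),"len",np.linalg.norm(P[0]-P[3]),np.linalg.norm(P[1]-P[2]),"w",np.linalg.norm(P[0]-P[1]),np.linalg.norm(P[2]-P[3]),"ang",ang(P[0]-P[3]),ang(P[1]-P[2]))
# scene fin top corners: [near-left-top, far-right-top] visible outer edges
for nm,C in dict(white=[(95,127),(195,40)],brown=[(288,358),(432,284)]).items():
    P=[onz("scene",*px(*p,7,270,140),.084)[:2] for p in C]; print("fin",nm,P,np.mean(P,0),np.linalg.norm(P[0]-P[1]),ang(P[1]-P[0]))
# bar ends on scene
s=cv2.imread("pics/scene0.png");crop(s,215,160,65,85,7,"pics/sbar.png")
```

```text
top bTL [ 26.4169 -55.1444]
top bTR [-78.435  -54.2195]
top kBR [-79.619   53.8074]
top wTL [ 81.9913 -51.8994]
top wBL [79.6445 54.1257]
top wTR [ 28.4496 -52.6737]
scene boardL [-145.4791  -66.5162]
scene boardtop [-145.9935   61.914 ]
scene bTR [-77.145  -54.3324]
scene bmid [-76.2132  -1.3264]
scene bTL [ 24.8804 -52.7538]
scene kBLish [22.0304  0.393 ]
scene wBR [24.8408 53.1243]
scene wTR [ 28.8831 -47.9097]
scene wTL [ 78.988  -50.0256]
brown [ 0.4498 -0.1256] len 0.10117038004082018 0.09976806544732239 w 0.05126852440359582 0.05142074031768041 ang 5.939716330407271 6.033559505199639
white [ 0.4368 -0.3152] len 0.10181707408383212 0.10165921243269609 w 0.053289050834196536 0.05061344806148342 ang 26.485745208916736 24.978325391063915
fin white [array([ 0.4762, -0.2952]), array([ 0.4045, -0.3268])] [ 0.4404 -0.311 ] 0.07831068703891844 -156.24379756101484
fin brown [array([ 0.4898, -0.1185]), array([ 0.4136, -0.1252])] [ 0.4517 -0.1218] 0.07650777525388885 -174.9657206800157
```

View pics/sbar.png

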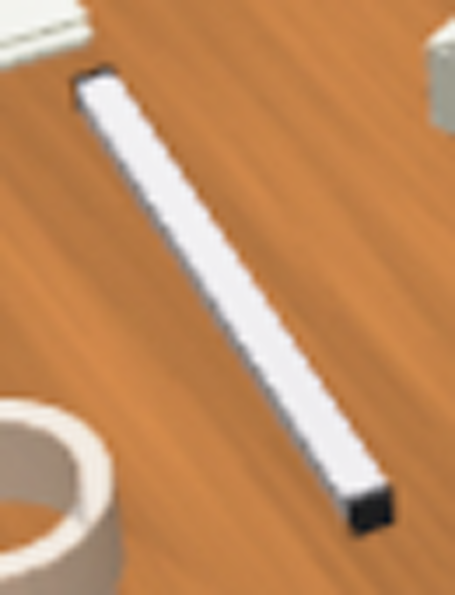

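```bash
cat >> h.py <<'E'
from scipy.spatial.transform import Rotation as Ro
from cell import read_state
BC=np.array([.5365,.2153]);BA=85.9
def bw(x,y):
    a=np.radians(BA);return BC+np.array([np.cos(a)*x-np.sin(a)*y,np.sin(a)*x+np.cos(a)*y])/1000
def st():
    s=read_state();m=Ro.from_rotvec(s["orientation"]).as_matrix()
    z=m[:,2];print("t",round(s["time"],2),"tcp",s["tcp_pos"],"jawyaw",round(np.degrees(np.arctan2(z[1],z[0])),2),"down",m[:,1],"gap",round(s["finger_gap"],3),"q",s["qpos"],"F",s["contact_force"]);return s
E
python3 - <<'E'
from h import *
s=st()
print("brown",bw(-27,-28),"white",bw(54,0),"kept",bw(-27,28))
# kept fin expected pixels in both views, for check
for p in ((-67,28),(13,28)): print(proj("top",[*bw(*p),.102]),proj("scene",[*bw(*p),.102]))
E
```

```text
t 0.1 tcp [ 0.2775 -0.6151  0.2306] jawyaw -65.72 down [-0.0004  0.001  -1.    ] gap 1.003 q [-1.1848  0.1165  1.4422 -0.      1.584  -0.0378] F [0.4994 0.3208 0.1082]
brown [0.5625 0.1864] white [0.5404 0.2692] kept [0.5066 0.1904]
[246.9646 223.8463] [365.3853 246.9947]
[216.4733 221.7371] [384.2399 268.919 ]
```

Emit:
{"op": "send_rows", "data": {
  "rows": [
    [0.018,0.051,0,0,0,-0.026,0],
    [0.018,0.051,0,0,0,-0.026,0],
    [0.018,0.051,0,0,0,-0.026,0],
    [0.018,0.051,0,0,0,-0.026,0],
    [0.018,0.051,0,0,0,-0.026,0],
    [0.018,0.051,0,0,0,-0.026,0],
    [0.018,0.051,0,0,0,-0.026,0],
    [0.018,0.051,0,0,0,-0.026,0],
    [0.018,0.051,0,0,0,-0.026,0],
    [0.018,0.051,0,0,0,-0.026,0],
    [0.018,0.051,0,0,0,-0.026,0],
    [0.018,0.051,0,0,0,-0.024,0]
  ]
}}

```text
time: 1.3
tcp_pos: [0.4504, -0.1239, 0.2312]
orientation: [-0.106, 2.171, -2.171]
contact_force: [1.4, -0.9, 0.7]
finger_gap: 0.997
```

```bash
python3 -c "
from h import *
st()"
```

```text
t 1.3 tcp [ 0.4504 -0.1239  0.2312] jawyaw -84.39 down [ 0.0001 -0.     -1.    ] gap 0.997 q [-0.3231 -0.3492  1.8673  0.      1.6234  1.1498] F [ 1.4256 -0.906   0.7128]
```

Emit:
{"op": "send_rows", "data": {
  "rows": [
    [0,-0.002,-0.035,0,0,0,0],
    [0,0,-0.035,0,0,0,0],
    [0,0,-0.035,0,0,0,0],
    [0,0,-0.035,0,0,0,0],
    [0,0,-0.025,0,0,0,0]
  ]
}}

```text
time: 1.8
tcp_pos: [0.4497, -0.127, 0.0972]
orientation: [-0.11, 2.172, -2.171]
contact_force: [-0.5, -0.2, -0.2]
finger_gap: 1.0
```

```bash
python3 -c "
from h import *
a=eyes.read_camera('scene');b=eyes.read_camera('top');st()
crop(a,270,120,120,100,5,'pics/g1.png');crop(b,310,205,90,70,6,'pics/g1t.png')"
```

```text
t 1.9 tcp [ 0.449  -0.1268  0.0965] jawyaw -84.32 down [-0.0043  0.0015 -1.    ] gap 1.002 q [-0.33   -0.2821  2.036  -0.      1.3923  1.1417] F [-0.5302 -0.1915  0.5071]
```

View pics/g1.png

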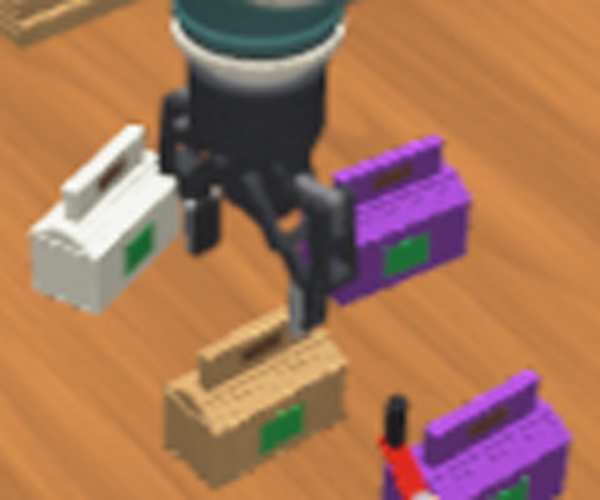

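Emit:
{"op": "send_rows", "data": {
  "rows": [
    [0.0015,0,-0.021,0,0,0,0],
    [0,0,-0.019,0,0,0,0],
    [0,0,0,0,0,0,0.5],
    [0,0,0,0,0,0,1],
    [0,0,0,0,0,0,1],
    [0,0,0,0,0,0,1],
    [0,0,0,0,0,0,1],
    [0,0,0,0,0,0,1]
  ]
}}

```text
time: 2.7
tcp_pos: [0.4517, -0.1273, 0.0676]
orientation: [-0.107, 2.17, -2.17]
contact_force: [0.6, 1.1, 1.1]
finger_gap: 0.099
```

```bash
python3 -c "
from h import *
a=eyes.read_camera('scene');b=eyes.read_camera('top');st()
crop(a,270,120,120,100,5,'pics/g2.png')"
```

```text
t 2.8 tcp [ 0.4517 -0.1273  0.0676] jawyaw -84.32 down [ 0.0004 -0.     -1.    ] gap 0.098 q [-0.3291 -0.2532  2.0619  0.0001  1.3324  1.1425] F [-0.4446  0.6314  2.842 ]
```

View pics/g2.png

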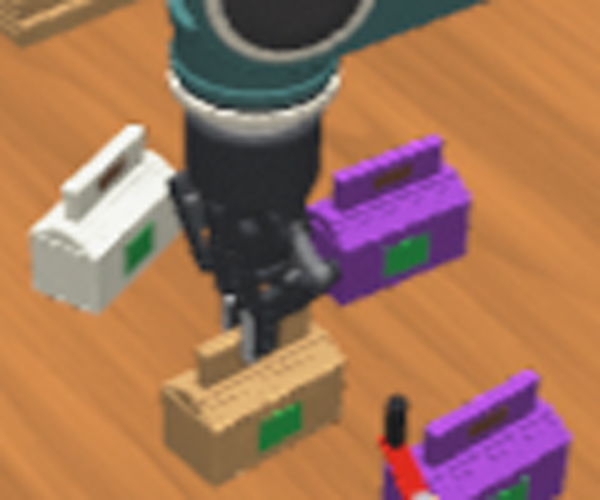

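Emit:
{"op": "send_rows", "data": {
  "rows": [
    [0,0,0,0,0,0,0.7],
    [0,0,0,0,0,0,0.7],
    [0,0,-0.007,0,0,0,0.7],
    [0,0,0,0,0,0,1],
    [0,0,0,0,0,0,1],
    [0,0,0,0,0,0,1],
    [0,0,0,0,0,0,1]
  ]
}}

```text
time: 3.5
tcp_pos: [0.4515, -0.1273, 0.0616]
orientation: [-0.108, 2.171, -2.171]
contact_force: [-1.2, 0.5, -2.8]
finger_gap: 0.104
```

Emit:
{"op": "send_rows", "data": {
  "rows": [
    [0,0,0.01,0,0,0,1],
    [0,0,0.03,0,0,0,1],
    [0,0,0.04,0,0,0,1],
    [0,0,0.04,0,0,0,1],
    [0,0,0.04,0,0,0,1],
    [0,0,0.04,0,0,0,1],
    [0,0,0.03,0,0,0,1]
  ]
}}

```text
time: 4.2
tcp_pos: [0.4516, -0.1273, 0.2486]
orientation: [-0.105, 2.169, -2.17]
contact_force: [0.3, 0.3, -2.3]
finger_gap: 0.103
```

```bash
python3 -c "
from h import *
a=eyes.read_camera('scene');b=eyes.read_camera('top');st()
crop(a,250,60,160,120,5,'pics/g3.png')"
```

```text
t 4.3 tcp [ 0.4524 -0.1276  0.2498] jawyaw -84.32 down [ 0.0051 -0.0017 -1.    ] gap 0.098 q [-0.3291 -0.3489  1.8373  0.      1.6478  1.1425] F [ 0.0679 -0.0409 -1.7121]
```

View pics/g3.png

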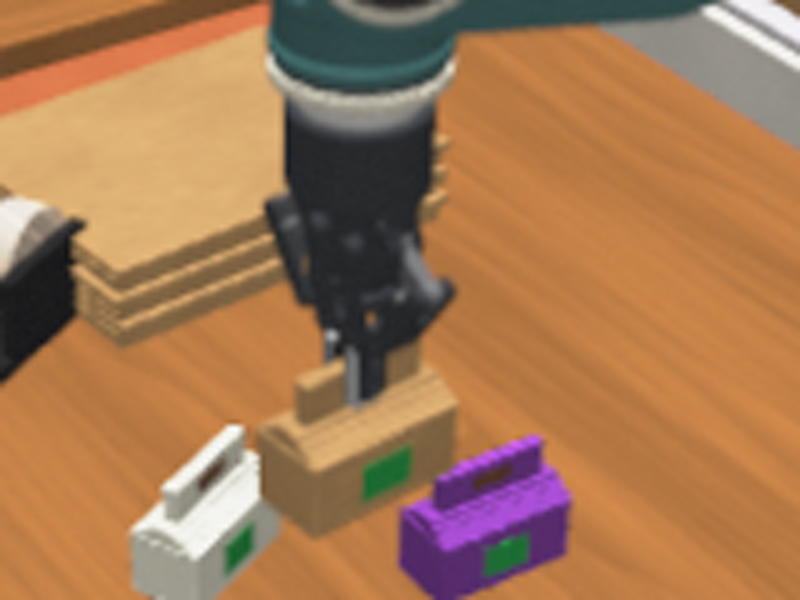

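Emit:
{"op": "send_rows", "data": {
  "rows": [
    [0.0115,0.0327,0,0,0,0.111,1],
    [0.0115,0.0327,0,0,0,0.111,1],
    [0.0115,0.0327,0,0,0,0.111,1],
    [0.0115,0.0327,0,0,0,0.111,1],
    [0.0115,0.0327,0,0,0,0.111,1],
    [0.0115,0.0327,0,0,0,0.111,1],
    [0.0115,0.0327,0,0,0,0.111,1],
    [0.0115,0.0327,0,0,0,0.111,1],
    [0.0115,0.0327,0,0,0,0.111,1],
    [0.0115,0.0327,0,0,0,0.111,1],
    [0.0115,0.0327,0,0,0,0.111,1],
    [0.0115,0.0327,0,0,0,0.111,1]
  ]
}}

```text
time: 5.5
tcp_pos: [0.5619, 0.1877, 0.2447]
orientation: [-1.176, 1.263, -1.262]
contact_force: [0.1, -0.0, -1.5]
finger_gap: 0.104
```

Emit:
{"op": "send_rows", "data": {
  "rows": [
    [0,0,0,0,0,0,1],
    [0,0,-0.03,0,0,0,1],
    [0,0,-0.04,0,0,0,1],
    [0,0,-0.04,0,0,0,1],
    [0,0,-0.03,0,0,0,1],
    [0,0,0,0,0,0,1]
  ]
}}

```text
time: 6.1
tcp_pos: [0.5601, 0.1857, 0.1295]
orientation: [-1.177, 1.27, -1.265]
contact_force: [-0.6, -0.0, -2.5]
finger_gap: 0.105
```

```bash
python3 -c "
from h import *
a=eyes.read_camera('scene');b=eyes.read_camera('top');st()
crop(a,300,190,150,120,5,'pics/p1.png');crop(b,155,165,145,90,5,'pics/p1t.png')"
```

```text
t 6.2 tcp [0.5618 0.1863 0.134 ] jawyaw -4.44 down [-0.0005 -0.0002 -1.    ] gap 0.1 q [ 0.2772 -0.0208  1.742  -0.0001  1.4209  0.3547] F [ 0.0105 -0.448  -1.4091]
```

View pics/p1.png

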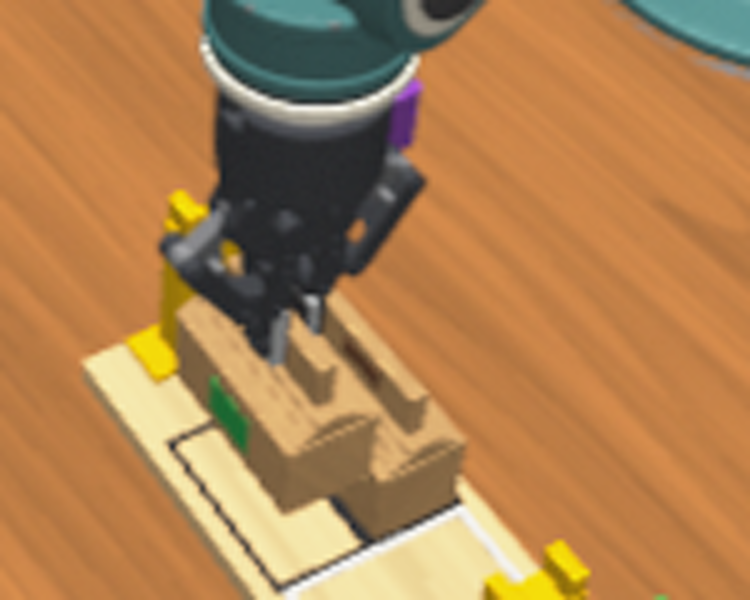

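View pics/p1t.png

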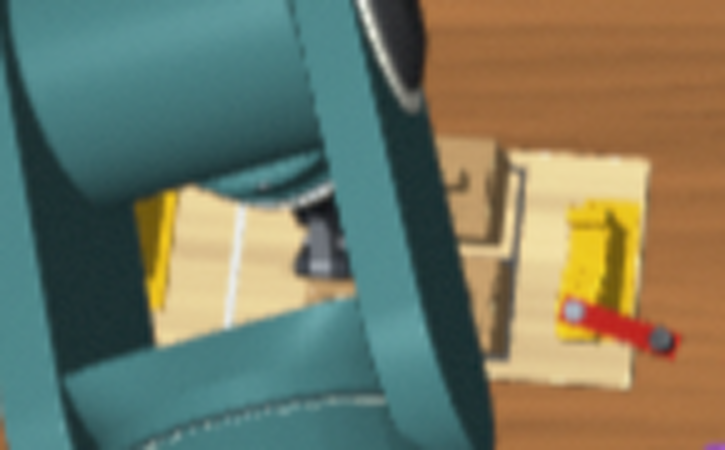

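Emit:
{"op": "send_rows", "data": {
  "rows": [
    [0.001,0,-0.02,0,0,0.006,1],
    [0,0,-0.02,0,0,0,1],
    [0,0,-0.016,0,0,0,1],
    [0,0,0,0,0,0,1],
    [0,0,0,0,0,0,1]
  ]
}}

```text
time: 6.7
tcp_pos: [0.5627, 0.1866, 0.0886]
orientation: [-1.176, 1.261, -1.261]
contact_force: [1.0, -0.3, -1.6]
finger_gap: 0.097
```

```bash
python3 -c "
from h import *
a=eyes.read_camera('scene');st()
crop(a,310,215,120,100,6,'pics/p2.png')"
```

```text
t 6.75 tcp [0.563  0.1867 0.0893] jawyaw -4.04 down [ 0.0003  0.0001 -1.    ] gap 0.102 q [ 0.2772  0.0135  1.7833 -0.      1.3445  0.3477] F [ 0.2956  0.8492 -1.7452]
```

View pics/p2.png

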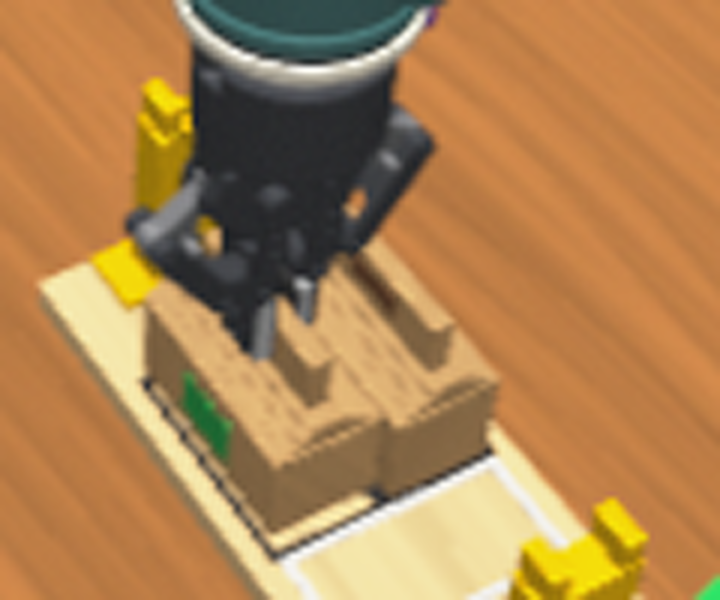

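```bash
python3 -c "
from h import *
a=np.radians(BA);R=np.array([[np.cos(a),-np.sin(a)],[np.sin(a),np.cos(a)]])
for p,z in(((277,530),.0277),((497,380),.064),((283,467),.0737),((378,500),.0277)):
  print(R.T@(onz('scene',310+(p[0]+.5)/6-.5,215+(p[1]+.5)/6-.5,z)[:2]-BC)*1000)"
```

```text
[ 19.2154 -50.5363]
[21.5987 50.8714]
[ 22.0349 -53.0818]
[26.6536 -6.8022]
```

Emit:
{"op": "send_rows", "data": {
  "rows": [
    [0,0,-0.004,0,0,0,1],
    [0,0,-0.004,0,0,0,1],
    [0,0,-0.0025,0,0,0,1],
    [0,0,0,0,0,0,1],
    [0,0,0,0,0,0,1]
  ]
}}

```text
time: 7.25
tcp_pos: [0.5628, 0.1866, 0.0805]
orientation: [-1.175, 1.261, -1.261]
contact_force: [0.2, -0.9, -2.1]
finger_gap: 0.102
```

Emit:
{"op": "send_rows", "data": {
  "rows": [
    [0,0,-0.001,0,0,0,1],
    [0,0,0,0,0,0,1],
    [0,0,0,0,0,0,0.85],
    [0,0,0,0,0,0,0.7],
    [0,0,0,0,0,0,0.65],
    [0,0,0,0,0,0,0.65],
    [0,0,0.02,0,0,0,0.65],
    [0,0,0.03,0,0,0,0.65],
    [0,0,0.04,0,0,0,0.65],
    [0,0,0.04,0,0,0,0.65],
    [0,0,0.04,0,0,0,0.4],
    [0,0,0.03,0,0,0,0]
  ]
}}

```text
time: 8.45
tcp_pos: [0.5629, 0.1867, 0.2435]
orientation: [-1.173, 1.259, -1.261]
contact_force: [0.6, -0.3, 0.7]
finger_gap: 0.68
```

```bash
python3 -c "
from h import *
a=eyes.read_camera('scene');st()
crop(a,310,215,120,100,6,'pics/p3.png')"
```

```text
t 8.5 tcp [0.5636 0.1869 0.2473] jawyaw -4.04 down [ 0.0066  0.0019 -1.    ] gap 0.761 q [ 0.2772 -0.0687  1.6037  0.      1.5997  0.3477] F [-0.2467 -0.4967  3.9841]
```

View pics/p3.png

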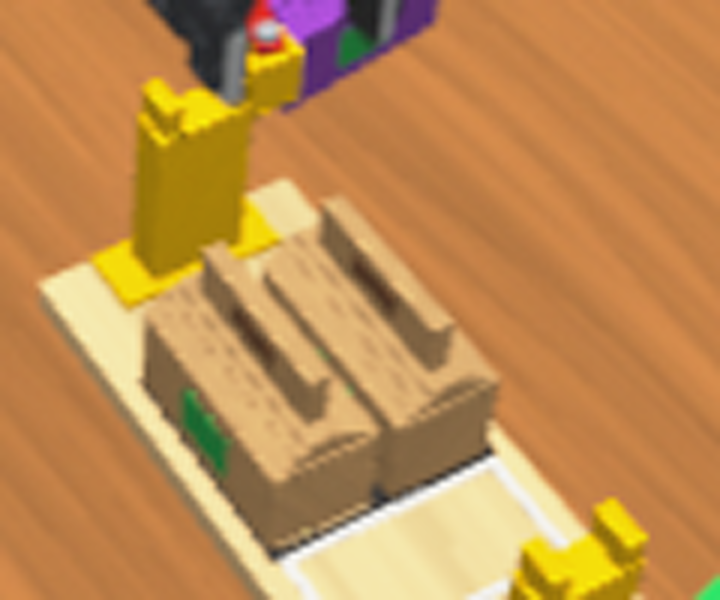

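Emit:
{"op": "send_rows", "data": {
  "rows": [
    [-0.0131,-0.0523,0,0,0,-0.085,0],
    [-0.0131,-0.0523,0,0,0,-0.085,0],
    [-0.0131,-0.0523,0,0,0,-0.085,0],
    [-0.0131,-0.0523,0,0,0,-0.085,0],
    [-0.0131,-0.0523,0,0,0,-0.085,0],
    [-0.0131,-0.0523,0,0,0,-0.085,0],
    [-0.0131,-0.0523,0,0,0,-0.085,0],
    [-0.0131,-0.0523,0,0,0,-0.085,0],
    [-0.0131,-0.0523,0,0,0,-0.085,0],
    [-0.0131,-0.0523,0,0,0,-0.085,0],
    [-0.0131,-0.0523,0,0,0,-0.085,0],
    [-0.0131,-0.0523,0,0,0,-0.082,0]
  ]
}}

```text
time: 9.7
tcp_pos: [0.4362, -0.3171, 0.241]
orientation: [-0.434, 1.982, -1.984]
contact_force: [0.7, -0.2, 0.3]
finger_gap: 1.002
```

Emit:
{"op": "send_rows", "data": {
  "rows": [
    [0,0,0,0,0,0,0],
    [0,0,-0.04,0,0,0,0],
    [0,0,-0.04,0,0,0,0],
    [0,0,-0.04,0,0,0,0],
    [0,0,-0.04,0,0,0,0],
    [0,0,0,0,0,0,0],
    [0,0,0,0,0,0,0]
  ]
}}

```text
time: 10.4
tcp_pos: [0.4373, -0.3153, 0.1131]
orientation: [-0.438, 1.98, -1.98]
contact_force: [-0.7, -0.5, 0.3]
finger_gap: 1.0
```

```bash
python3 -c "
from h import *
a=eyes.read_camera('scene');b=eyes.read_camera('top');st()
crop(a,240,100,120,90,5,'pics/w1.png');crop(b,380,200,100,90,6,'pics/w1t.png')"
```

```text
t 10.5 tcp [ 0.4378 -0.3159  0.1142] jawyaw -65.04 down [ 0.0022 -0.0017 -1.    ] gap 1.001 q [-0.6722 -0.1258  1.8743  0.      1.3904  0.4629] F [ 0.7272 -0.8823  0.4906]
```

View pics/w1.png

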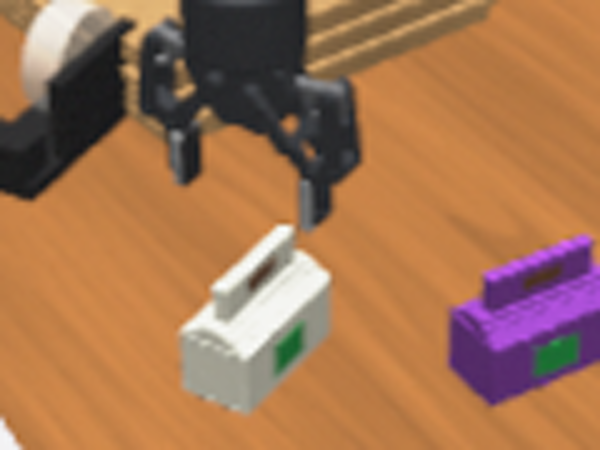

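Emit:
{"op": "send_rows", "data": {
  "rows": [
    [0,0,-0.03,0,0,0,0],
    [0,0,-0.025,0,0,0,0],
    [0,0,-0.01,0,0,0,0],
    [0,0,0,0,0,0,0.4],
    [0,0,0,0,0,0,0.7],
    [0,0,0,0,0,0,0.7],
    [0,0,0,0,0,0,0.7]
  ]
}}

```text
time: 11.2
tcp_pos: [0.4373, -0.3157, 0.0607]
orientation: [-0.437, 1.979, -1.981]
contact_force: [0.1, -0.5, -0.8]
finger_gap: 0.328
```

```bash
python3 -c "
from h import *
a=eyes.read_camera('scene');b=eyes.read_camera('top');st()
crop(a,240,100,120,90,5,'pics/w2.png');crop(b,380,200,100,90,6,'pics/w2t.png')"
```

```text
t 11.3 tcp [ 0.4372 -0.3156  0.0602] jawyaw -65.06 down [ 0.0005 -0.0004 -1.    ] gap 0.304 q [-0.6726 -0.0803  1.9246  0.      1.2967  0.4629] F [0.873  0.1311 0.3743]
```

View pics/w2.png

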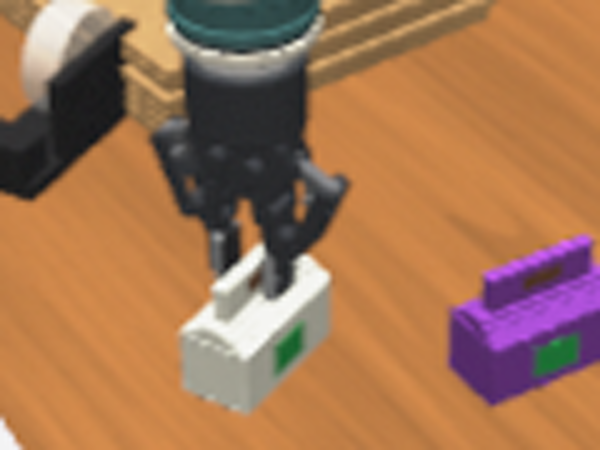

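Emit:
{"op": "send_rows", "data": {
  "rows": [
    [0,0,0.001,0,0,0,1],
    [0,0,0,0,0,0,1],
    [0,0,0,0,0,0,1],
    [0,0,0,0,0,0,1],
    [0,0,0,0,0,0,1]
  ]
}}

```text
time: 11.8
tcp_pos: [0.437, -0.3155, 0.0607]
orientation: [-0.438, 1.98, -1.981]
contact_force: [-1.5, 1.9, 4.6]
finger_gap: 0.103
```

Emit:
{"op": "send_rows", "data": {
  "rows": [
    [0,0,0.01,0,0,0,1],
    [0,0,0.03,0,0,0,1],
    [0,0,0.04,0,0,0,1],
    [0,0,0.04,0,0,0,1],
    [0,0,0.04,0,0,0,1],
    [0,0,0.04,0,0,0,1],
    [0,0,0.04,0,0,0,1],
    [0,0,0,0,0,0,1]
  ]
}}

```text
time: 12.6
tcp_pos: [0.4378, -0.3161, 0.2575]
orientation: [-0.434, 1.974, -1.984]
contact_force: [1.0, -0.6, -1.5]
finger_gap: 0.101
```

```bash
python3 -c "
from h import *
a=eyes.read_camera('scene');s=st()
print((bw(54,0)-s['tcp_pos'][:2])/.8)
crop(a,240,50,120,100,5,'pics/w3.png')"
```

```text
t 12.65 tcp [ 0.4374 -0.3158  0.2547] jawyaw -65.06 down [ 0.0026 -0.0021 -1.    ] gap 0.103 q [-0.6726 -0.1883  1.7004 -0.      1.6263  0.4629] F [ 0.5474 -0.493  -2.8259]
[0.1287 0.7312]
```

View pics/w3.png

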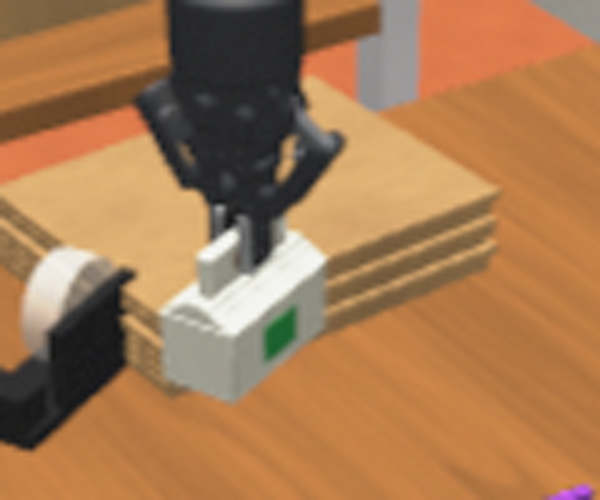

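Emit:
{"op": "send_rows", "data": {
  "rows": [
    [0.009,0.0522,0,0,0,-0.0345,1],
    [0.009,0.0522,0,0,0,-0.0345,1],
    [0.009,0.0522,0,0,0,-0.0345,1],
    [0.009,0.0522,0,0,0,-0.0345,1],
    [0.009,0.0522,0,0,0,-0.0345,1],
    [0.009,0.0522,0,0,0,-0.0345,1],
    [0.009,0.0522,0,0,0,-0.0345,1],
    [0.009,0.0522,0,0,0,-0.0345,1],
    [0.009,0.0522,0,0,0,-0.0345,1],
    [0.009,0.0522,0,0,0,-0.0345,1],
    [0.009,0.0522,0,0,0,-0.0345,1],
    [0.009,0.0522,0,0,0,-0.0345,1]
  ]
}}

```text
time: 13.85
tcp_pos: [0.523, 0.1874, 0.251]
orientation: [0.002, -2.22, 2.222]
contact_force: [0.1, -1.1, -2.3]
finger_gap: 0.104
```

Emit:
{"op": "send_rows", "data": {
  "rows": [
    [0.009,0.0522,0,0,0,-0.0345,1],
    [0.009,0.0522,0,0,0,-0.0345,1],
    [0,0,-0.02,0,0,0,1],
    [0,0,-0.04,0,0,0,1],
    [0,0,-0.04,0,0,0,1],
    [0,0,-0.04,0,0,0,1],
    [0,0,-0.03,0,0,0,1],
    [0,0,-0.02,0,0,0,1],
    [0,0,0,0,0,0,1],
    [0,0,0,0,0,0,1]
  ]
}}

```text
time: 14.85
tcp_pos: [0.5379, 0.2691, 0.101]
orientation: [-0.077, -2.186, 2.185]
contact_force: [0.5, -0.3, -1.7]
finger_gap: 0.104
```

```bash
python3 -c "
from h import *
a=eyes.read_camera('scene');b=eyes.read_camera('top');s=st()
print((bw(54,0)-s['tcp_pos'][:2])/.8)
crop(a,310,215,120,100,6,'pics/p4.png');crop(b,155,165,145,90,5,'pics/p4t.png')"
```

```text
t 14.95 tcp [0.5384 0.2694 0.102 ] jawyaw -94.04 down [ 0.0017  0.0008 -1.    ] gap 0.105 q [0.4216 0.0218 1.7532 0.     1.3647 2.0629] F [ 0.7337 -0.2213 -1.5238]
[ 0.0025 -0.0003]
```

View pics/p4.png

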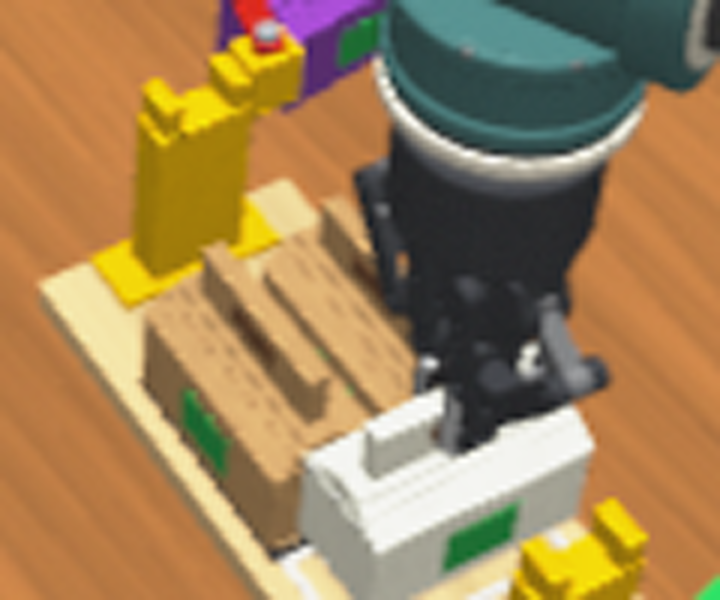

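View pics/p4t.png

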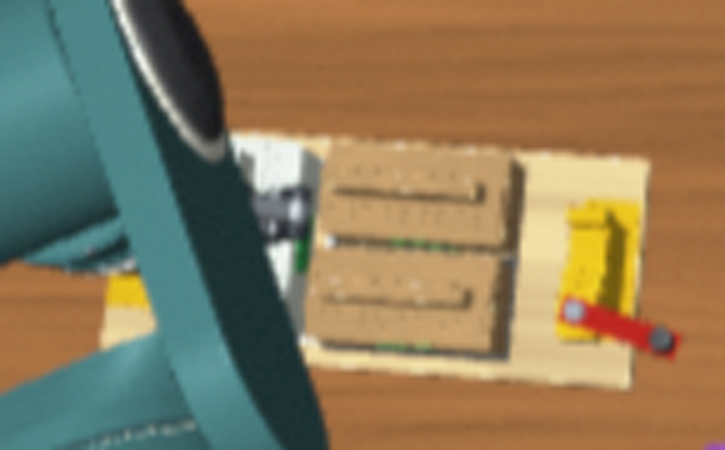

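```bash
python3 -c "
from h import *
a=np.radians(BA);R=np.array([[np.cos(a),-np.sin(a)],[np.sin(a),np.cos(a)]])
for p,z in(((303,462),.0873),((593,443),.0873),((374,557),.0873)):
  print(R.T@(onz('scene',310+(p[0]+.5)/6-.5,215+(p[1]+.5)/6-.5,z)[:2]-BC)*1000)"
```

```text
[ 31.9915 -51.4762]
[78.6459 51.511 ]
[ 81.4818 -52.4215]
```

Emit:
{"op": "send_rows", "data": {
  "rows": [
    [0,0,-0.01,0,0,0,1],
    [0,0,-0.01,0,0,0,1],
    [0,0,-0.005,0,0,0,1],
    [0,0,-0.003,0,0,0,1],
    [0,0,0,0,0,0,1],
    [0,0,0,0,0,0,1]
  ]
}}

```text
time: 15.55
tcp_pos: [0.5379, 0.2694, 0.0787]
orientation: [-0.077, -2.186, 2.185]
contact_force: [-3.6, 0.1, 5.5]
finger_gap: 0.105
```

Emit:
{"op": "send_rows", "data": {
  "rows": [
    [0,0,0,0,0,0,0.85],
    [0,0,0,0,0,0,0.7],
    [0,0,0,0,0,0,0.65],
    [0,0,0,0,0,0,0.65],
    [0,0,0.02,0,0,0,0.65],
    [0,0,0.03,0,0,0,0.65],
    [0,0,0.04,0,0,0,0.65],
    [0,0,0.04,0,0,0,0.65],
    [0,0,0.04,0,0,0,0.4],
    [0,0,0.04,0,0,0,0]
  ]
}}

```text
time: 16.55
tcp_pos: [0.5376, 0.2691, 0.2489]
orientation: [-0.078, -2.187, 2.185]
contact_force: [-0.2, -0.5, 0.3]
finger_gap: 0.68
```

```bash
python3 -c "
from h import *
a=eyes.read_camera('scene');st()
crop(a,310,205,130,120,6,'pics/p5.png')"
```

```text
t 16.6 tcp [0.5386 0.2696 0.2549] jawyaw -94.03 down [ 0.0068  0.0031 -1.    ] gap 0.769 q [ 0.4217 -0.0519  1.5756 -0.      1.6104  2.0629] F [-0.5164  0.0769  5.5683]
```

View pics/p5.png

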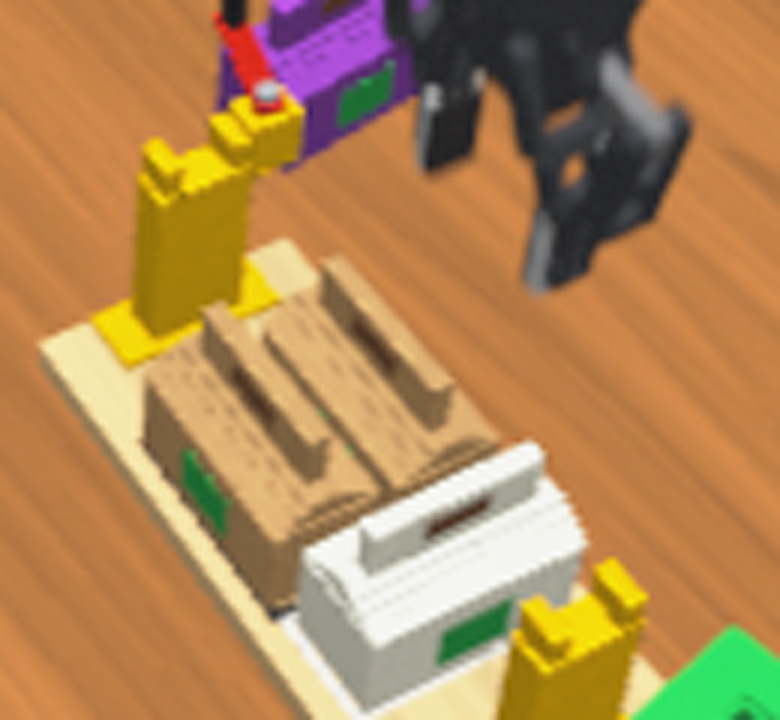

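Emit:
{"op": "send_rows", "data": {
  "rows": [
    [0.0086,-0.051,0,0,0,0.114,0],
    [0.0086,-0.051,0,0,0,0.114,0],
    [0.0086,-0.051,0,0,0,0.114,0],
    [0.0086,-0.051,0,0,0,0.114,0],
    [0.0086,-0.051,0,0,0,0.114,0],
    [0.0086,-0.051,0,0,0,0.114,0],
    [0.0086,-0.051,0,0,0,0.114,0],
    [0.0086,-0.051,0,0,0,0.114,0],
    [0.0086,-0.051,0,0,0,0.114,0],
    [0.0086,-0.051,0,0,0,0.114,0],
    [0.0086,-0.051,0,0,0,0.114,0],
    [0.0086,-0.051,0,0,0,0.114,0]
  ]
}}

```text
time: 17.8
tcp_pos: [0.6203, -0.2222, 0.2474]
orientation: [-1.105, 1.357, -1.359]
contact_force: [0.4, 0.3, 1.4]
finger_gap: 1.001
```

Emit:
{"op": "send_rows", "data": {
  "rows": [
    [0.0086,-0.051,0,0,0,0.114,0],
    [0,0,-0.03,0,0,0,0],
    [0,0,-0.04,0,0,0,0],
    [0,0,-0.04,0,0,0,0],
    [0,0,-0.04,0,0,0,0],
    [0,0,-0.04,0,0,0,0],
    [0,0,0,0,0,0,0],
    [0,0,0,0,0,0,0]
  ]
}}

```text
time: 18.6
tcp_pos: [0.6275, -0.2613, 0.0955]
orientation: [-1.166, 1.274, -1.275]
contact_force: [-0.4, -0.5, 0.8]
finger_gap: 0.999
```

```bash
python3 -c "
from h import *
a=eyes.read_camera('scene');b=eyes.read_camera('top');st()
crop(a,190,120,120,100,5,'pics/b1.png');crop(b,155,165,145,90,5,'pics/b1t.png')
cv2.imwrite('pics/top5.png',b);cv2.imwrite('pics/scene5.png',a)"
```

```text
t 18.7 tcp [ 0.6282 -0.2616  0.0969] jawyaw -5.12 down [ 0.0027 -0.0013 -1.    ] gap 0.996 q [-0.4321  0.1907  1.579  -0.0001  1.3689 -0.3428] F [-0.214   0.2778  0.4655]
```

View pics/b1.png

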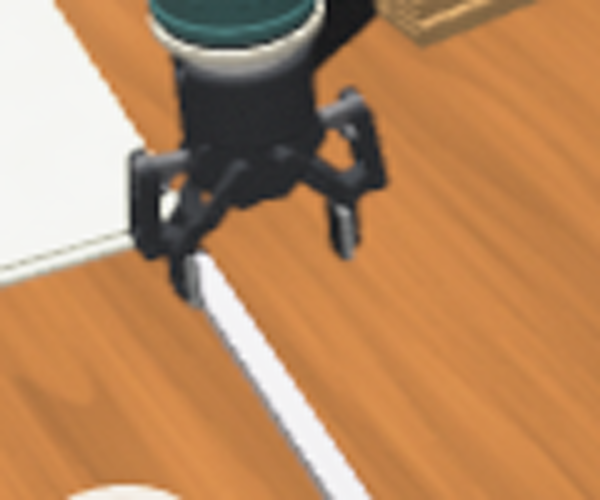

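View pics/b1t.png

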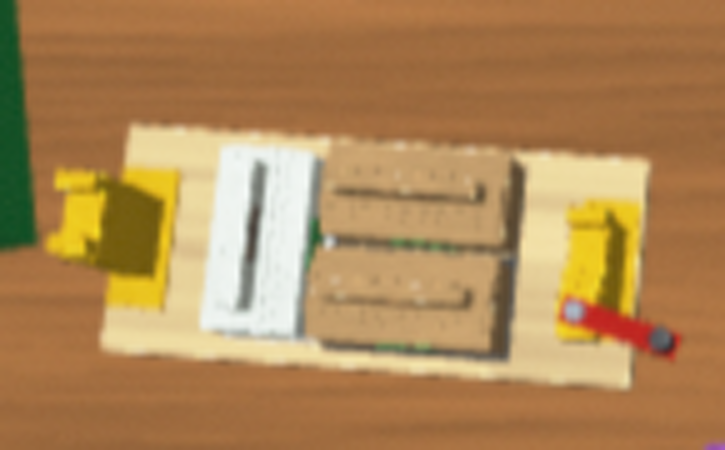

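Run:
```python
from h import *
a=np.radians(BA);R=np.array([[np.cos(a),-np.sin(a)],[np.sin(a),np.cos(a)]])
for nm,C in dict(white=[(221,146),(318,150),(300,338),(202,330)],brown=[(329,140),(518,153),(507,248),(322,236)],kept=[(313,246),(505,257),(497,354),(306,341)]).items():
    P=np.array([R.T@(onz('top',155+(x+.5)/5-.5,165+(y+.5)/5-.5,.064)[:2]-BC)*1000 for x,y in C]);print(nm,P.mean(0),P.tolist())
t=cv2.imread('pics/top5.png');s=cv2.imread('pics/scene5.png')
for x in(-142,-122,122,142):
  for y in(-12,12):
    for n,im in(("top",t),("scene",s)):
        u=proj(n,[*bw(x,y),.126]);print(n,x,y,u)
for n,im,boxes in(("top",t,[(160,190,35,35),(262,195,35,45)]),("scene",s,[(325,215,45,45),(385,290,40,40)])):
    o=[]
    for (x0,y0,w,h) in boxes:
        c=cv2.resize(im[y0:y0+h,x0:x0+w],None,fx=8,fy=8,interpolation=cv2.INTER_CUBIC)
        for x in(-142,-122,122,142):
            for y in(-12,12):
                u=proj(n,[*bw(x,y),.126]);p=tuple(int(q) for q in ((u-[x0,y0]+.5)*8))
                cv2.circle(c,p,3,(255,0,0),-1)
        o.append(cv2.copyMakeBorder(c,0,370-c.shape[0],0,380-c.shape[1],cv2.BORDER_CONSTANT))
    cv2.imwrite(f"pics/br_{n}.png",np.hstack(o))
```

```text
white [53.1524  1.9457] [[80.77322369519291, -48.3941078736617], [27.36404651353799, -49.83822502319716], [25.5544833792587, 53.324346053401044], [78.9176753462025, 52.690851818883324]]
brown [-30.4414 -29.3257] [[21.956569523068048, -55.79779469324701], [-82.29829035481497, -55.71711342093583], [-81.30111760231246, -3.0911523928322038], [19.877145336518353, -2.696807858322496]]
kept [-28.9562  28.5604] [[24.15567771919056, 3.0950458499856786], [-80.68798627589779, 1.8863823532506823], [-81.43031893129279, 54.55074487783084], [22.13777821014909, 54.709366172484366]]
top -142 -12 [275.8976 209.3899]
scene -142 -12 [336.1652 226.8577]
top -142 12 [275.0749 218.7025]
scene -142 12 [344.2902 223.5919]
top -122 -12 [268.1138 208.8565]
scene -122 -12 [340.344  231.8653]
top -122 12 [267.2606 218.1641]
scene -122 12 [348.5258 228.5291]
top 122 -12 [173.5349 202.3754]
scene 122 -12 [399.6311 302.9106]
top 122 12 [172.3116 211.6226]
scene 122 12 [408.5497 298.495 ]
top 142 -12 [165.8138 201.8463]
scene 142 -12 [405.2922 309.6944]
top 142 12 [164.5604 211.0886]
scene 142 12 [414.2744 305.168 ]
```

View pics/br_top.png

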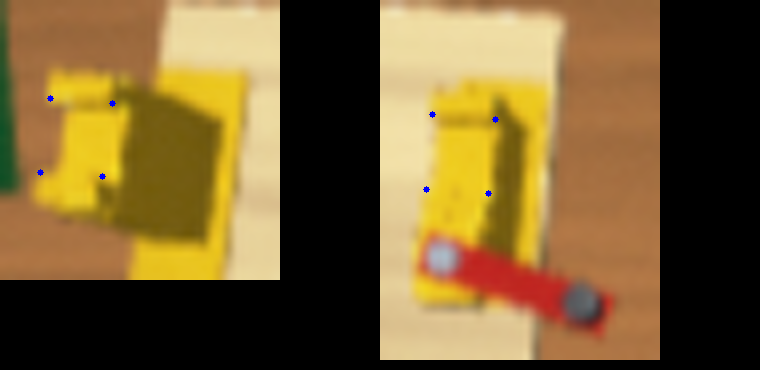

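View pics/br_scene.png

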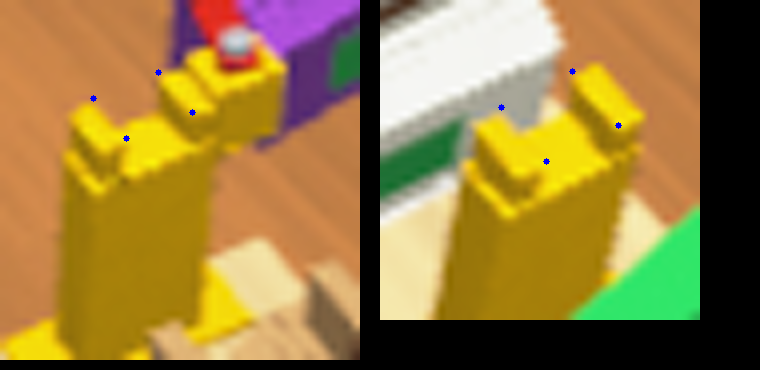

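Emit:
{"op": "send_rows", "data": {
  "rows": [
    [0,0,-0.04,0,0,0,0],
    [0,0,-0.035,0,0,0,0],
    [0,0,-0.025,0,0,0,0],
    [0,0,-0.005,0,0,0,0],
    [0,0,0,0,0,0,0.3],
    [0,0,0,0,0,0,0.5],
    [0,0,0,0,0,0,0.5]
  ]
}}

```text
time: 19.4
tcp_pos: [0.628, -0.2616, 0.012]
orientation: [-1.165, 1.273, -1.276]
contact_force: [-0.1, -0.3, -0.3]
finger_gap: 0.515
```

```bash
python3 -c "
from h import *
a=eyes.read_camera('scene');st()
crop(a,190,120,120,100,5,'pics/b2.png')"
```

```text
t 19.45 tcp [ 0.6279 -0.2615  0.0116] jawyaw -5.12 down [ 0.0017 -0.0008 -1.    ] gap 0.5 q [-0.4321  0.2634  1.6411 -0.      1.2351 -0.3428] F [ 0.3974 -0.3867  0.028 ]
```

View pics/b2.png

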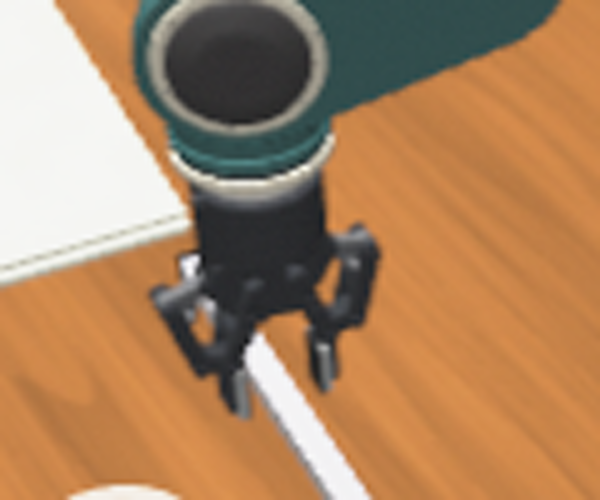

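Emit:
{"op": "send_rows", "data": {
  "rows": [
    [0,0,-0.006,0,0,0,0.5],
    [0,0,-0.004,0,0,0,0.5],
    [0,0,0,0,0,0,0.9],
    [0,0,0,0,0,0,1],
    [0,0,0,0,0,0,1],
    [0,0,0,0,0,0,1],
    [0,0,0,0,0,0,1],
    [0,0,0,0,0,0,1]
  ]
}}

```text
time: 20.25
tcp_pos: [0.6272, -0.2612, 0.002]
orientation: [-1.166, 1.275, -1.275]
contact_force: [0.3, -0.5, -2.2]
finger_gap: 0.191
```

Emit:
{"op": "send_rows", "data": {
  "rows": [
    [0,0,0.01,0,0,0,1],
    [0,0,0.02,0,0,0,1],
    [0,0,0.03,0,0,0,1],
    [0,0,0.04,0,0,0,1],
    [0,0,0.04,0,0,0,1],
    [0,0,0.04,0,0,0,1],
    [0,0,0.04,0,0,0,1],
    [0,0,0.02,0,0,0,1],
    [0,0,0.01,0,0,0,1],
    [0,0,0,0,0,0,1]
  ]
}}

```text
time: 21.25
tcp_pos: [0.6273, -0.2613, 0.2026]
orientation: [-1.165, 1.274, -1.275]
contact_force: [-0.1, 0.0, -2.7]
finger_gap: 0.196
```

```bash
python3 -c "
from h import *
a=eyes.read_camera('scene');b=eyes.read_camera('top');s=st()
print((BC-s['tcp_pos'][:2])/.8)
cv2.imwrite('pics/b3.png',a);cv2.imwrite('pics/b3t.png',b)"
```

```text
t 21.35 tcp [ 0.6269 -0.261   0.2005] jawyaw -5.12 down [-0.0018  0.0008 -1.    ] gap 0.191 q [-0.4321  0.1354  1.4702 -0.      1.538  -0.3428] F [-0.585  -0.4249 -2.2905]
[-0.113   0.5954]
```

View pics/b3.png

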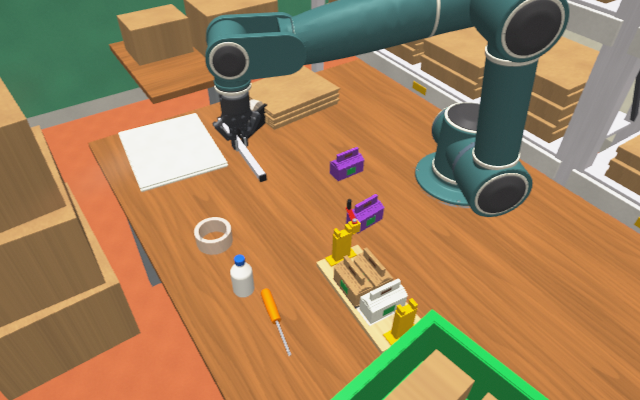

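Emit:
{"op": "send_rows", "data": {
  "rows": [
    [-0.0094,0.04,0,0,0,0.003,1],
    [-0.0094,0.05,0,0,0,0.003,1],
    [-0.0094,0.05,0,0,0,0.003,1],
    [-0.0094,0.05,0,0,0,0.003,1],
    [-0.0094,0.05,0,0,0,0.003,1],
    [-0.0094,0.05,0,0,0,0.003,1],
    [-0.0094,0.05,0,0,0,0,1],
    [-0.0094,0.05,0,0,0,0,1],
    [-0.0094,0.05,0,0,0,0,1],
    [-0.0094,0.05,0,0,0,0,1],
    [-0.0094,0.05,0,0,0,0,1],
    [-0.0096,0.04,0,0,0,0,1]
  ]
}}

```text
time: 22.55
tcp_pos: [0.5358, 0.2046, 0.2004]
orientation: [-1.177, 1.262, -1.26]
contact_force: [0.5, 0.1, -2.9]
finger_gap: 0.191
```

Emit:
{"op": "send_rows", "data": {
  "rows": [
    [0,0.0155,0,0,0,0,1],
    [0,0,-0.02,0,0,0,1],
    [0,0,-0.03,0,0,0,1],
    [0,0,-0.02,0,0,0,1],
    [0,0,-0.01,0,0,0,1],
    [0,0,0,0,0,0,1],
    [0,0,0,0,0,0,1],
    [0,0,0,0,0,0,1]
  ]
}}

```text
time: 23.35
tcp_pos: [0.5373, 0.2151, 0.1392]
orientation: [-1.174, 1.26, -1.261]
contact_force: [0.6, -0.1, -3.3]
finger_gap: 0.194
```

```bash
python3 -c "
from h import *
a=eyes.read_camera('scene');b=eyes.read_camera('top');s=st()
print((BC-s['tcp_pos'][:2])/.8)
cv2.imwrite('pics/b4f.png',a);cv2.imwrite('pics/b4tf.png',b)
crop(a,310,190,130,120,5,'pics/b4.png');crop(b,150,165,150,90,5,'pics/b4t.png')"
```

```text
t 23.45 tcp [0.5372 0.2152 0.139 ] jawyaw -4.04 down [ 0.0012  0.0004 -1.    ] gap 0.193 q [ 0.337  -0.0542  1.7662 -0.      1.4282  0.4075] F [-0.7662  0.9687 -3.1893]
[-0.0009  0.0001]
```

View pics/b4.png

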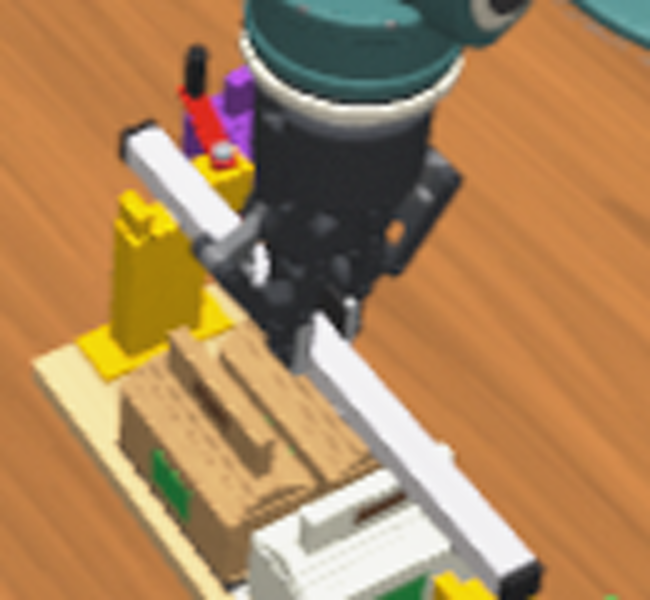

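View pics/b4t.png

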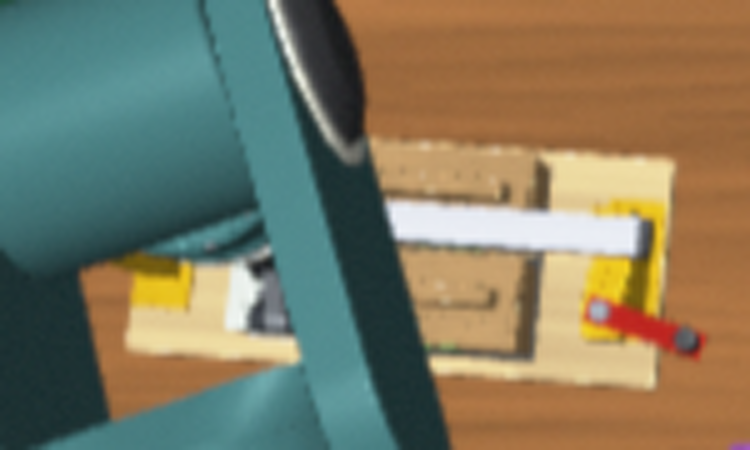

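Run:
```python
from h import *
a=np.radians(BA);R=np.array([[np.cos(a),-np.sin(a)],[np.sin(a),np.cos(a)]])
f=lambda n,x,y,x0,y0,z:R.T@(onz(n,x0+(x+.5)/5-.5,y0+(y+.5)/5-.5,z)[:2]-BC)*1000
for p in((638,216),(638,255),(400,201),(400,243),(655,236)): print('top',p,f('top',*p,150,165,.155))
for p in((155,123),(122,138),(541,560),(497,582)): print('scene',p,f('scene',*p,310,190,.155))
t=cv2.imread('pics/b4tf.png');s=cv2.imread('pics/b4f.png')
crop(t,225,195,75,45,10,'pics/b5t.png')
o=[cv2.resize(s[210:260,330:370],None,fx=9,fy=9,interpolation=3),cv2.resize(s[275:325,385:425],None,fx=9,fy=9,interpolation=3)]
cv2.imwrite('pics/b5.png',np.hstack(o))
```

```text
top (638, 216) [-148.5582  -12.4659]
top (638, 255) [-150.2502    6.95  ]
top (400, 201) [-29.7598 -11.8187]
top (400, 243) [-32.0096   9.1199]
top (655, 236) [-157.8366   -3.0736]
scene (155, 123) [-150.5337    4.8569]
scene (122, 138) [-149.2825  -15.0901]
scene (541, 560) [152.9752   7.3804]
scene (497, 582) [152.9353 -15.5404]
```

View pics/b5t.png

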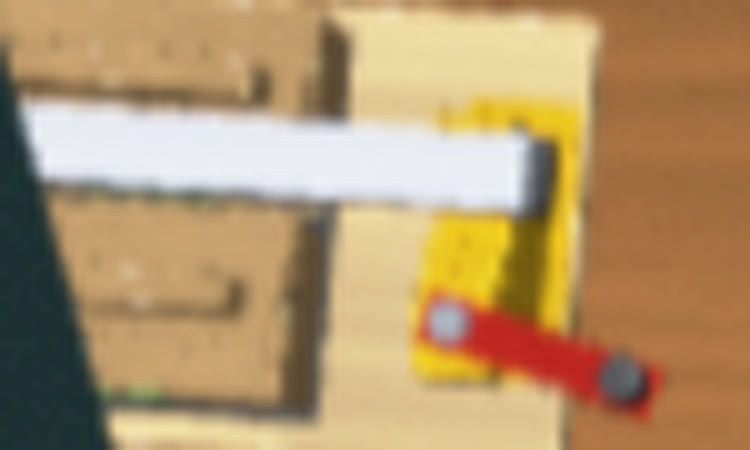

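View pics/b5.png

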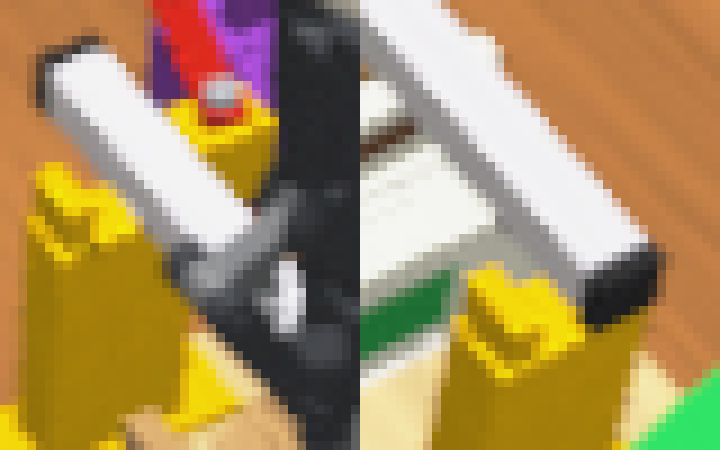

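Emit:
{"op": "send_rows", "data": {
  "rows": [
    [-0.0035,0,-0.004,0,0,0,1],
    [0,0,-0.0035,0,0,0,1],
    [0,0,0,0,0,0,1],
    [0,0,0,0,0,0,1]
  ]
}}

```text
time: 23.85
tcp_pos: [0.534, 0.2152, 0.132]
orientation: [-1.175, 1.261, -1.261]
contact_force: [-0.7, -0.5, -3.0]
finger_gap: 0.196
```

```bash
cat > m.py <<'E'
from h import *
import sys
tag=sys.argv[1]
s=eyes.read_camera('scene');t=eyes.read_camera('top');S=st()
crop(t,225,195,75,45,10,f'pics/{tag}t.png')
o=[cv2.resize(s[210:260,330:370],None,fx=9,fy=9,interpolation=2),cv2.resize(s[275:325,385:425],None,fx=9,fy=9,interpolation=2)]
cv2.imwrite(f'pics/{tag}.png',np.hstack(o))
a=np.radians(BA);R=np.array([[np.cos(a),-np.sin(a)],[np.sin(a),np.cos(a)]])
ztop=S['tcp_pos'][2]-.002+.018
h=cv2.cvtColor(t,cv2.COLOR_BGR2HSV);m=(h[...,1]<40)&(h[...,2]>170)
for u in range(248,275,5):
    v=np.where(m[195:235,u])[0]+195
    v=v[(v>198)&(v<225)]
    if len(v): print(u,v.min(),v.max(),R.T@(onz('top',u,v.min()-.5,ztop)[:2]-BC)*1000,R.T@(onz('top',u,v.max()+.5,ztop)[:2]-BC)*1000)
E
python3 m.py b6
```

```text
t 23.95 tcp [0.5341 0.2152 0.1322] jawyaw -4.04 down [ 0.0001  0.     -1.    ] gap 0.193 q [ 0.3388 -0.0555  1.7788  0.      1.4182  0.4092] F [ 0.0925  0.174  -2.1558]
248 208 215 [-74.7431  -9.0942] [-76.7401  10.9574]
253 209 215 [-87.4753  -7.4417] [-89.1847  10.0976]
258 209 216 [-99.9559  -8.303 ] [-101.8661   11.7353]
263 209 216 [-112.4352   -9.1643] [-114.3029   10.8759]
268 210 216 [-125.1421   -7.5127] [-126.7384   10.0166]
273 210 216 [-137.6135   -8.3736] [-139.1726    9.1575]
```

View pics/b6t.png

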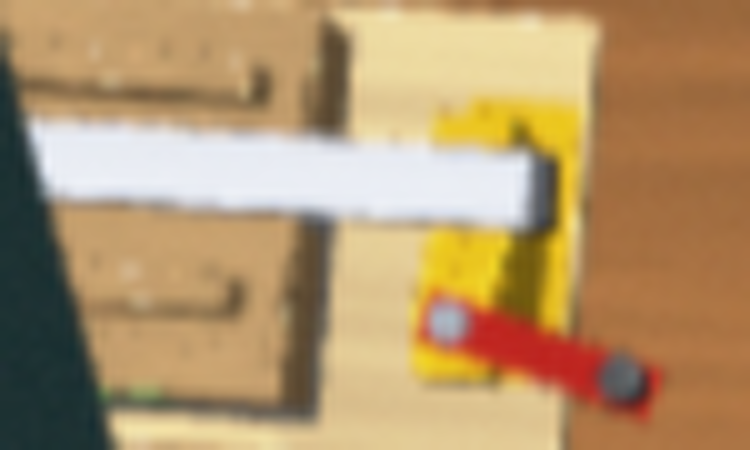

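View pics/b6.png

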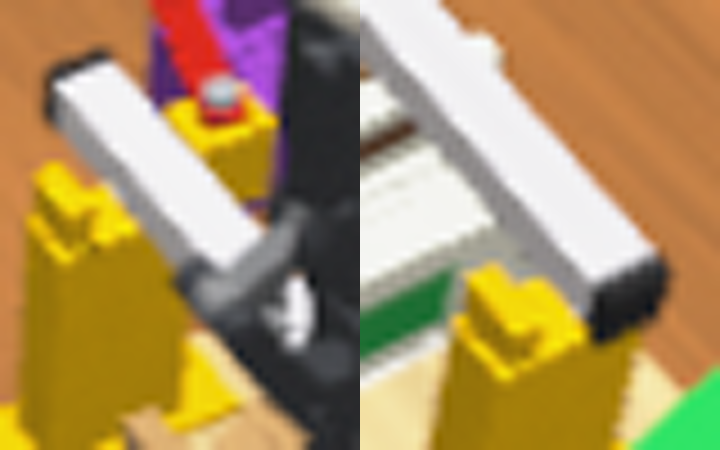

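Run:
```python
from h import *
for x in(-155,155):
  for y in(-9,9):
    for z in(.130,.148):
      u=proj('scene',[*bw(x,y),z]); off=np.array([330,210]) if x<0 else np.array([385,275])
      print(x,y,z,(u-off+.5)*9+([0,0] if x<0 else [360,0]))
for x in(-142,-122,122,142):
  for y in (-23,-12,12,23):
      u=proj('scene',[*bw(x,y),.126]); off=np.array([330,210]) if x<0 else np.array([385,275])
      print("br",x,y,(u-off+.5)*9+([0,0] if x<0 else [360,0]))
```

```text
-155 -9 0.13 [ 45.6094 113.6548]
-155 -9 0.148 [47.835  67.4968]
-155 9 0.13 [100.3234  91.9172]
-155 9 0.148 [103.0842  45.7871]
155 -9 0.13 [593.5471 342.0824]
155 -9 0.148 [604.4369 296.5833]
155 9 0.13 [654.6026 311.0081]
155 9 0.148 [666.1536 265.4266]
br -142 -23 [ 26.123  169.8302]
br -142 -12 [ 59.9864 156.219 ]
br -142 12 [133.1116 126.8268]
br -142 23 [166.2841 113.4933]
br -122 -23 [ 63.4921 215.1939]
br -122 -12 [ 97.596  201.2876]
br -122 12 [171.2322 171.2616]
br -122 23 [204.633  157.6421]
br 122 -23 [458.946  274.1292]
br 122 -12 [496.1795 255.695 ]
br 122 12 [576.4471 215.9548]
br 122 23 [612.7992 197.9569]
br 142 -23 [509.6249 335.65  ]
br 142 -12 [547.1297 316.75  ]
br 142 12 [627.97   276.0117]
br 142 23 [664.576  257.5646]
```

Emit:
{"op": "send_rows", "data": {
  "rows": [
    [0,0,-0.003,0,0,0,1],
    [0,0,-0.003,0,0,0,1],
    [0,0,-0.0025,0,0,0,1],
    [0,0,0,0,0,0,1],
    [0,0,0,0,0,0,1]
  ]
}}

```text
time: 24.45
tcp_pos: [0.534, 0.2152, 0.1252]
orientation: [-1.175, 1.261, -1.261]
contact_force: [-0.1, 0.1, -2.6]
finger_gap: 0.191
```

```bash
python3 m.py b7
```

```text
t 24.55 tcp [0.5341 0.2152 0.1254] jawyaw -4.04 down [ 0.0001  0.     -1.    ] gap 0.192 q [ 0.3387 -0.0511  1.7859 -0.      1.4066  0.4092] F [ 0.359   0.2988 -3.022 ]
248 209 215 [-73.6202  -7.4375] [-75.3795  10.2278]
253 209 216 [-86.1928  -8.3052] [-88.1598  11.877 ]
258 209 216 [-98.7643  -9.1728] [-100.6883   11.0113]
263 209 216 [-111.3344  -10.0404] [-113.2156   10.1457]
268 210 217 [-124.1337   -8.3768] [-125.9705   11.794 ]
273 210 217 [-136.6959   -9.2439] [-138.4899   10.9288]
```

View pics/b7.png

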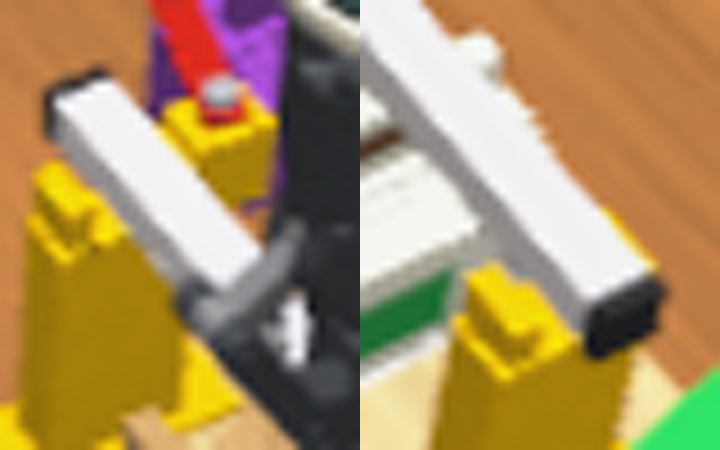

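Emit:
{"op": "send_rows", "data": {
  "rows": [
    [0,0,-0.003,0,0,0,1],
    [0,0,-0.003,0,0,0,1],
    [0,0,0,0,0,0,1],
    [0,0,0,0,0,0,1]
  ]
}}

```text
time: 24.95
tcp_pos: [0.534, 0.2152, 0.1204]
orientation: [-1.175, 1.261, -1.261]
contact_force: [0.8, -0.4, -1.8]
finger_gap: 0.192
```

```bash
python3 m.py b8
```

```text
t 25.05 tcp [0.5341 0.2152 0.1205] jawyaw -4.04 down [ 0.  0. -1.] gap 0.194 q [ 0.3387 -0.0478  1.7908  0.      1.3985  0.4092] F [-0.1236 -0.3199 -3.4614]
248 209 215 [-72.6477  -8.0445] [-74.4161   9.7111]
253 209 216 [-85.2847  -8.9166] [-87.2617  11.3688]
258 209 216 [-97.9204  -9.7887] [-99.8544  10.4987]
263 209 217 [-110.5549  -10.6607] [-112.6812   12.1551]
268 210 217 [-123.4197   -8.9886] [-125.2659   11.2854]
273 210 217 [-136.0461   -9.8601] [-137.8493   10.4158]
```

View pics/b8.png

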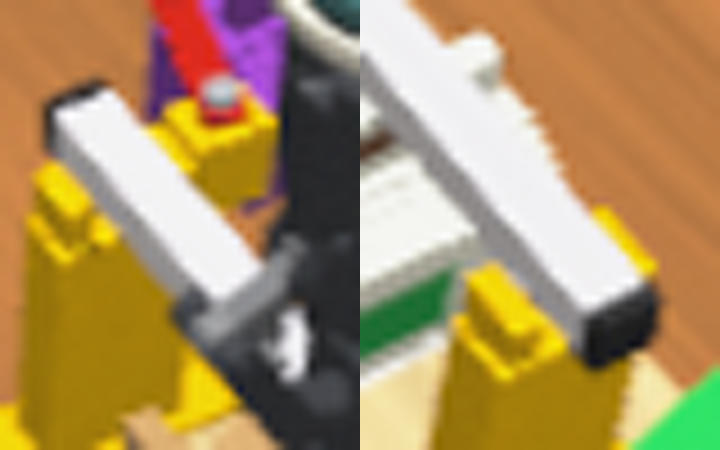

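Emit:
{"op": "send_rows", "data": {
  "rows": [
    [0,0,-0.003,0,0,0,1],
    [0,0,-0.003,0,0,0,1],
    [0,0,-0.0025,0,0,0,1],
    [0,0,-0.001,0,0,0,1],
    [0,0,0,0,0,0,1],
    [0,0,0,0,0,0,1]
  ]
}}

```text
time: 25.65
tcp_pos: [0.5341, 0.2152, 0.1129]
orientation: [-1.175, 1.261, -1.261]
contact_force: [-0.1, -0.1, -2.3]
finger_gap: 0.189
```

```bash
python3 m.py b9
```

```text
t 25.75 tcp [0.5341 0.2152 0.113 ] jawyaw -4.04 down [ 0.0001  0.     -1.    ] gap 0.196 q [ 0.3388 -0.0424  1.7983 -0.      1.3856  0.4092] F [-0.5521  0.3624 -2.4226]
248 209 216 [-71.1316  -8.9909] [-73.1677  11.4536]
253 209 216 [-83.8689  -9.8699] [-85.8616  10.5765]
258 210 216 [-96.8493  -8.1852] [-98.5541   9.6994]
263 210 217 [-109.5785   -9.0639] [-111.4827   11.369 ]
268 210 217 [-122.3064   -9.9424] [-124.1673   10.4924]
273 211 217 [-135.2609   -8.2587] [-136.8506    9.6159]
```

View pics/b9.png

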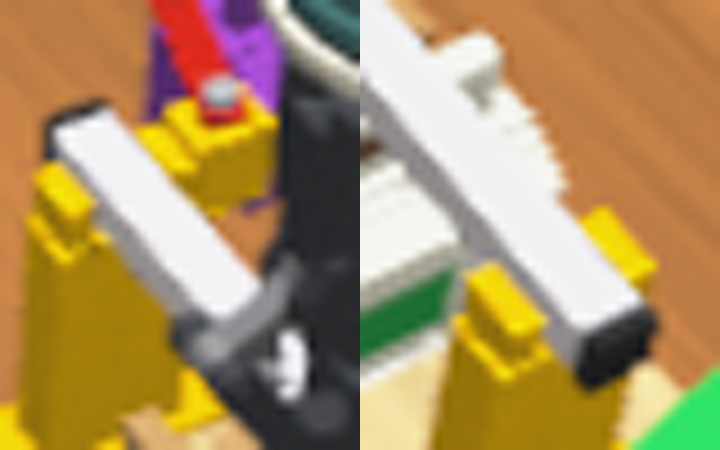

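Emit:
{"op": "send_rows", "data": {
  "rows": [
    [0,0,-0.0012,0,0,0,1],
    [0,0,0,0,0,0,1],
    [0,0,0,0,0,0,1]
  ]
}}

```text
time: 26.05
tcp_pos: [0.5341, 0.2152, 0.112]
orientation: [-1.175, 1.261, -1.261]
contact_force: [0.6, 0.4, -2.7]
finger_gap: 0.198
```

Emit:
{"op": "send_rows", "data": {
  "rows": [
    [0,0,-0.001,0,0,0,1],
    [0,0,0,0,0,0,1],
    [0,0,0,0,0,0,0.75],
    [0,0,0,0,0,0,0.65],
    [0,0,0,0,0,0,0.5],
    [0,0,0,0,0,0,0.5],
    [0,0,0,0,0,0,0.5],
    [0,0,0.02,0,0,0,0.5],
    [0,0,0.03,0,0,0,0.5],
    [0,0,0.04,0,0,0,0.5],
    [0,0,0.04,0,0,0,0.5],
    [0,0,0.03,0,0,0,0.5]
  ]
}}

```text
time: 27.25
tcp_pos: [0.5342, 0.2152, 0.2428]
orientation: [-1.173, 1.26, -1.261]
contact_force: [0.0, 0.3, -0.3]
finger_gap: 0.5
```

```bash
python3 -c "
from h import *
a=eyes.read_camera('scene');s=st()
crop(a,310,195,130,120,6,'pics/c1.png')
p=bw(-132-48*np.cos(-.27),34-48*np.sin(-.27));print('pin',p, proj('top',[*p,.165]))"
```

```text
t 27.3 tcp [0.535  0.2155 0.2466] jawyaw -4.04 down [ 0.0063  0.0023 -1.    ] gap 0.502 q [ 0.3387 -0.1061  1.6398  0.      1.6011  0.4092] F [-0.7517  0.3346  4.1193]
pin [0.4771 0.0408] [286.7961 232.154 ]
```

View pics/c1.png

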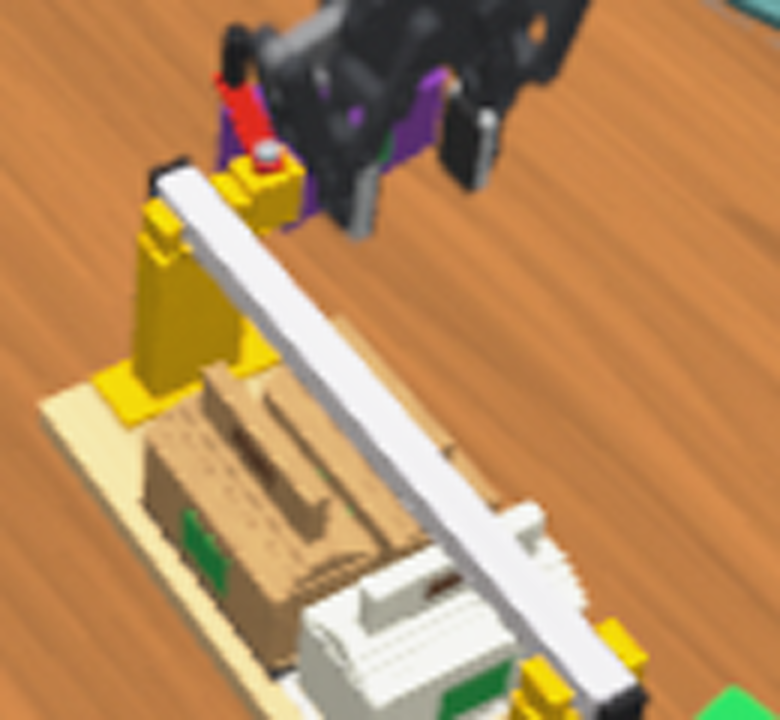

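Emit:
{"op": "send_rows", "data": {
  "rows": [
    [-0.0121,-0.0363,0,0,0,-0.044,0.5],
    [-0.0121,-0.0363,0,0,0,-0.044,0.5],
    [-0.0121,-0.0363,0,0,0,-0.044,0.5],
    [-0.0121,-0.0363,0,0,0,-0.044,0.5],
    [-0.0121,-0.0363,0,0,0,-0.044,0.5],
    [-0.0121,-0.0363,0,0,0,-0.046,0.5],
    [0,0,-0.04,0,0,0,0.5],
    [0,0,-0.04,0,0,0,0.5],
    [0,0,0,0,0,0,0.5],
    [0,0,0,0,0,0,0.5]
  ]
}}

```text
time: 28.3
tcp_pos: [0.4761, 0.041, 0.1765]
orientation: [-1.023, 1.461, -1.461]
contact_force: [-0.2, 0.5, 0.8]
finger_gap: 0.505
```

```bash
python3 -c "
from h import *
a=eyes.read_camera('scene');b=eyes.read_camera('top');s=st()
crop(a,310,165,90,90,7,'pics/k1.png')
crop(b,150,165,150,90,5,'pics/k1t.png')"
```

```text
t 28.4 tcp [0.4767 0.0411 0.1774] jawyaw -19.98 down [ 0.0023  0.     -1.    ] gap 0.499 q [ 0.0328 -0.3072  1.9222 -0.      1.5244  0.3814] F [-0.2194  0.2432  0.0024]
```

View pics/k1.png

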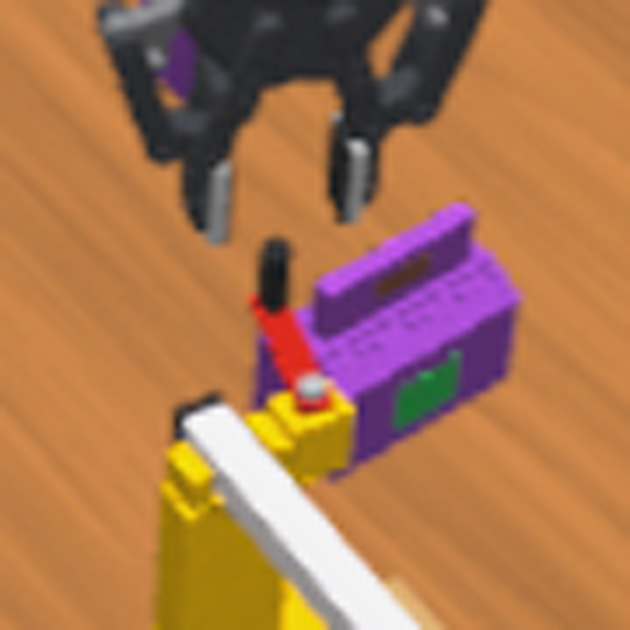

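View pics/k1t.png

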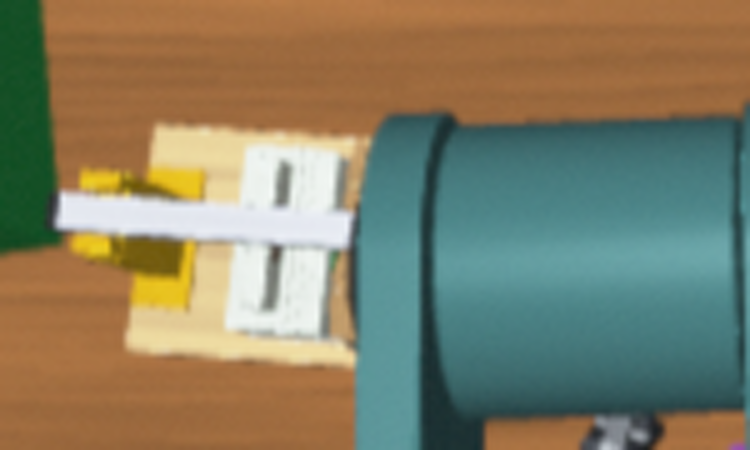

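Emit:
{"op": "send_rows", "data": {
  "rows": [
    [0,0,-0.02,0,0,0,0.5],
    [0,0,-0.018,0,0,0,0.5],
    [0,0,-0.003,0,0,0,0.6],
    [0,0,0,0,0,0,0.75],
    [0,0,0,0,0,0,0.75],
    [0,0,0,0,0,0,0.75],
    [0,0,0,0,0,0,0.75]
  ]
}}

```text
time: 29.1
tcp_pos: [0.4762, 0.0409, 0.1428]
orientation: [-1.023, 1.461, -1.462]
contact_force: [-0.7, -0.2, 0.6]
finger_gap: 0.246
```

```bash
python3 -c "
from h import *
a=eyes.read_camera('scene');s=st()
crop(a,310,165,90,90,7,'pics/k2.png')
# arc waypoints
P=np.array([.4931,.0865]);v0=s['tcp_pos'][:2]
th0=-.27;N=12
prev=v0
for i in range(1,N+1):
  th=th0+(1.6-th0)*i/N; p=bw(-132,34)+.048*np.array([np.cos(np.radians(BA+180)+th),np.sin(np.radians(BA+180)+th)])
  print(round(th,2),p,(p-prev)/.8);prev=p
print('rot/row',np.degrees((1.6-th0)/N)/60)"
```

```text
t 29.15 tcp [0.4761 0.0409 0.1427] jawyaw -20.0 down [ 0.0005 -0.     -1.    ] gap 0.251 q [ 0.0324 -0.2898  1.9653 -0.      1.4657  0.3814] F [-0.3733 -0.3209 -0.1636]
-0.11 [0.4843 0.0389] [ 0.0102 -0.0025]
0.04 [0.4917 0.0381] [ 0.0093 -0.001 ]
0.2 [0.4992 0.0384] [0.0093 0.0004]
0.35 [0.5065 0.04  ] [0.0091 0.0019]
0.51 [0.5135 0.0426] [0.0087 0.0033]
0.67 [0.52   0.0463] [0.0081 0.0046]
0.82 [0.5258 0.0509] [0.0073 0.0058]
0.98 [0.5309 0.0564] [0.0063 0.0069]
1.13 [0.535  0.0626] [0.0052 0.0078]
1.29 [0.5382 0.0694] [0.0039 0.0085]
1.44 [0.5402 0.0766] [0.0025 0.009 ]
1.6 [0.5411 0.084 ] [0.0011 0.0093]
rot/row 0.14880987179092214
```

View pics/k2.png

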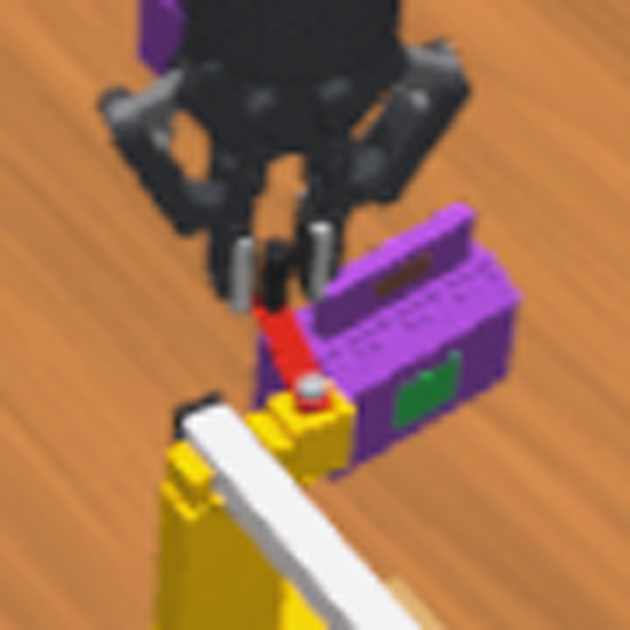

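Emit:
{"op": "send_rows", "data": {
  "rows": [
    [0.01,-0.0025,0,0,0,0.14,0.75],
    [0.0093,-0.001,0,0,0,0.14,0.75],
    [0.0093,0.0004,0,0,0,0.14,0.75],
    [0.0091,0.0019,0,0,0,0.14,0.75],
    [0.0087,0.0033,0,0,0,0.14,0.75],
    [0.0081,0.0046,0,0,0,0.14,0.75]
  ]
}}

```text
time: 29.75
tcp_pos: [0.5198, 0.0463, 0.1425]
orientation: [-1.417, 0.806, -0.806]
contact_force: [-1.2, 0.0, 0.2]
finger_gap: 0.245
```

```bash
python3 -c "
from h import *
a=eyes.read_camera('scene');s=st()
crop(a,310,165,90,90,7,'pics/k3.png')"
```

```text
t 29.8 tcp [0.5205 0.0467 0.1424] jawyaw 31.3 down [ 0.0002  0.0001 -1.    ] gap 0.248 q [ 0.0406 -0.1828  1.8777  0.0001  1.4466 -0.5056] F [ 0.1593  0.2237 -0.2476]
```

View pics/k3.png

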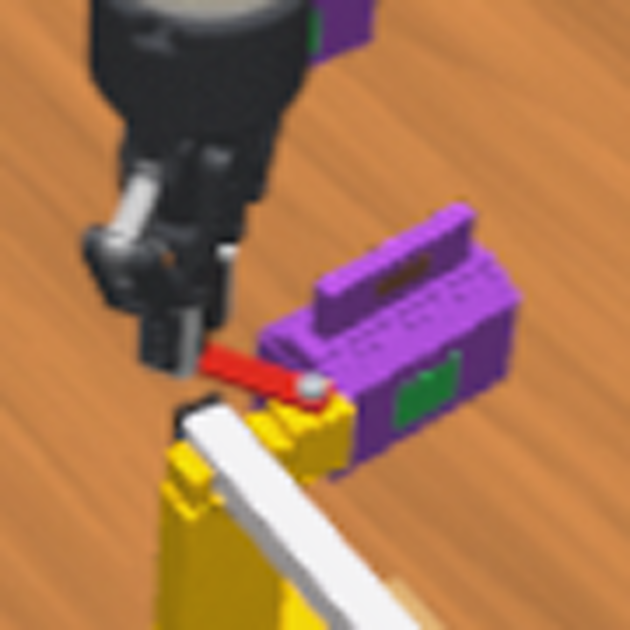

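Emit:
{"op": "send_rows", "data": {
  "rows": [
    [0.0073,0.0058,0,0,0,0.14,0.75],
    [0.0063,0.0069,0,0,0,0.14,0.75],
    [0.0052,0.0078,0,0,0,0.14,0.75],
    [0.0039,0.0085,0,0,0,0.14,0.75],
    [0.0025,0.009,0,0,0,0.14,0.75],
    [0.0011,0.0093,0,0,0,0.13,0.75],
    [0,0,0,0,0,0,0.75],
    [0,0,0,0,0,0,0.75]
  ]
}}

```text
time: 30.6
tcp_pos: [0.5405, 0.0841, 0.1424]
orientation: [-1.566, 0.139, -0.139]
contact_force: [-0.7, -0.3, -0.2]
finger_gap: 0.247
```

```bash
python3 -c "
from h import *
a=eyes.read_camera('scene');s=st()
crop(a,310,165,90,90,7,'pics/k4.png')"
```

```text
t 30.65 tcp [0.5405 0.0839 0.1424] jawyaw 79.91 down [ 0. -0. -1.] gap 0.246 q [ 0.1074 -0.1265  1.828  -0.      1.4401 -1.2872] F [-0.4697 -0.493  -0.2674]
```

View pics/k4.png

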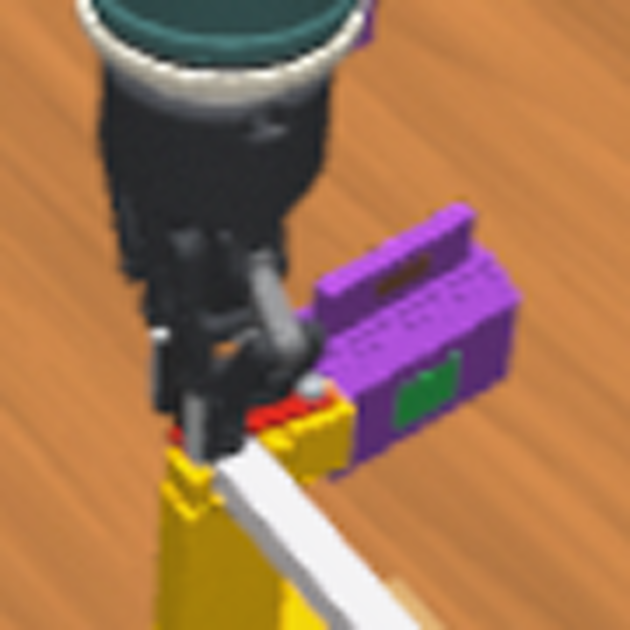

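Emit:
{"op": "send_rows", "data": {
  "rows": [
    [0,0.0025,0,0,0,0,0.75],
    [0,0,0,0,0,0,0.75],
    [0,0,0,0,0,0,0.5],
    [0,0,0,0,0,0,0.5],
    [0,0,0.02,0,0,0,0.5],
    [0,0,0.03,0,0,0,0.5],
    [0,0,0.04,0,0,0,0.5],
    [0,0,0.04,0,0,0,0.5]
  ]
}}

```text
time: 31.45
tcp_pos: [0.5404, 0.0861, 0.2487]
orientation: [-1.566, 0.134, -0.135]
contact_force: [0.3, -0.8, -0.2]
finger_gap: 0.502
```

Emit:
{"op": "send_rows", "data": {
  "rows": [
    [0,-0.05,0,0,0,0,0.5],
    [-0.01,-0.05,0,0,0,0,0.5],
    [-0.01,-0.05,0,0,0,0,0.5],
    [-0.01,-0.05,0,0,0,0,0.5],
    [-0.01,-0.05,0,0,0,0,0.5],
    [0,-0.05,0,0,0,0,0.5],
    [0,-0.05,0,0,0,0,0.5],
    [0,0,0,0,0,0,0.5]
  ]
}}

```text
time: 32.25
tcp_pos: [0.5081, -0.1975, 0.2473]
orientation: [-1.567, 0.137, -0.137]
contact_force: [0.5, 0.6, 0.8]
finger_gap: 0.499
```

```bash
python3 -c "
from h import *
a=eyes.read_camera('scene');b=eyes.read_camera('top');s=st()
cv2.imwrite('pics/ff.png',a)
crop(a,310,195,130,120,6,'pics/f1.png')
crop(b,150,165,150,90,5,'pics/f1t.png');cv2.imwrite('pics/fft.png',b)"
```

```text
t 32.35 tcp [ 0.5085 -0.1945  0.2472] jawyaw 80.09 down [ 0.0004 -0.     -1.    ] gap 0.502 q [-0.4123 -0.1741  1.6999  0.0002  1.6154 -1.8102] F [0.8152 0.3766 0.1995]
```

View pics/f1.png

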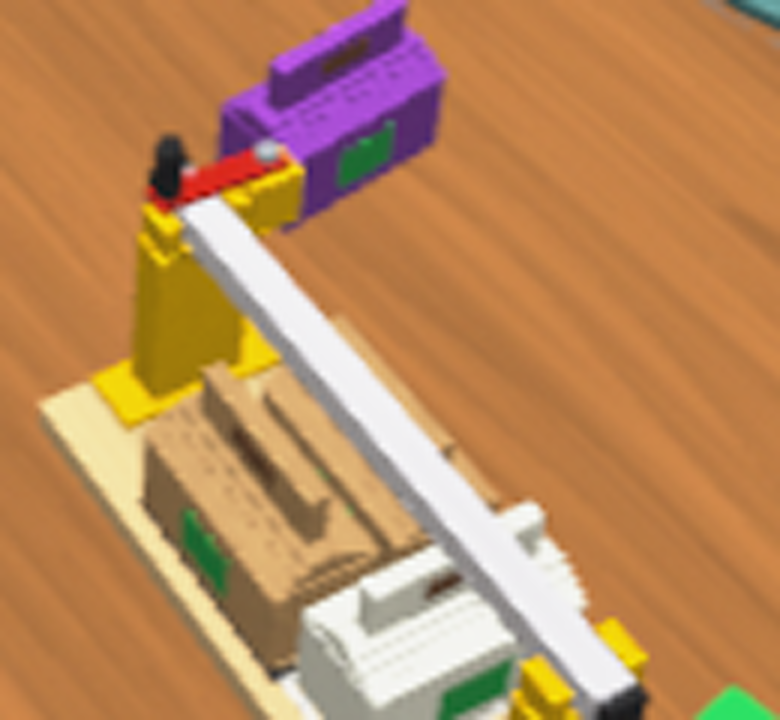

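View pics/f1t.png

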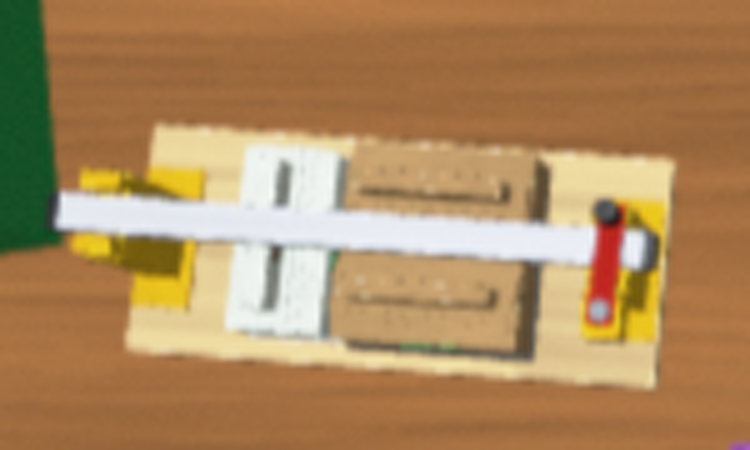

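Keeper lies across the bar; bar ends and keeper angle get one numeric check.

Run:
```python
from h import *
a=np.radians(BA);R=np.array([[np.cos(a),-np.sin(a)],[np.sin(a),np.cos(a)]])
f=lambda x,y,z:R.T@(onz('top',150+(x+.5)/5-.5,165+(y+.5)/5-.5,z)[:2]-BC)*1000
L=f(48,209,.128);Rr=f(657,248,.128);print('bar ends',L,Rr,'centre',(L+Rr)/2,'len',np.linalg.norm(L-Rr))
pv=f(599,310,.139);pn=f(606,210,.165);d=pn-pv;print('pivot',pv,'pin',pn,'keeper',np.arctan2(-d[1],-d[0]),np.linalg.norm(d))
t0=cv2.imread('pics/top0.png');t1=cv2.imread('pics/fft.png')
print('bystander diff',np.abs(t0[100:160,210:400].astype(int)-t1[100:160,210:400]).max())
```

```text
bar ends [156.4871   1.1386] [-156.3071   -0.3197] centre [0.09   0.4094] len 312.7976054316667
pivot [-131.204    34.1369] pin [-133.842   -13.0198] keeper 1.5149147779127898 47.23046205455802
bystander diff 149
```

Run:
```python
from h import *
t0=cv2.imread('pics/top0.png');t1=cv2.imread('pics/fft.png')
cv2.imwrite('pics/by.png',cv2.resize(np.vstack([t0[100:160,210:400],t1[100:160,210:400]]),None,fx=4,fy=4))
```

```text
(no output)
```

View pics/by.png

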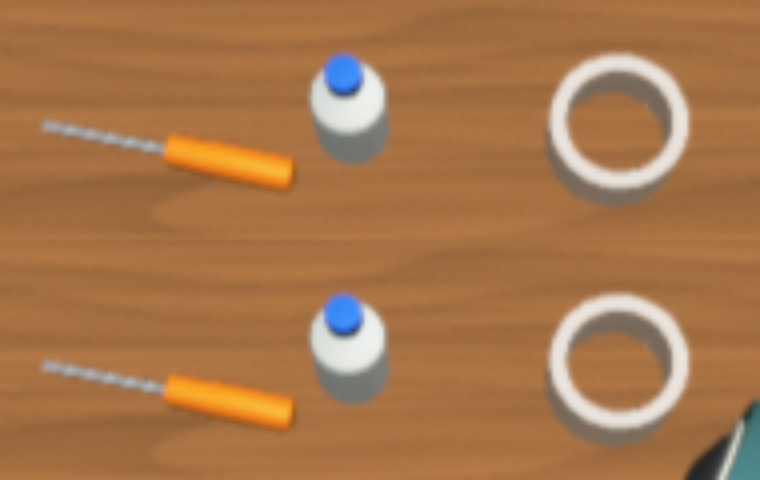

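The driver (170,160), bottle (345,100) and tape roll (618,120) haven't moved. The difference in the numbers came from the arm at the lower right corner.

```bash
python3 -c "
from cell import finish_job
print(finish_job())"
```

```text
the job is handed in; nothing more can be done
None
```

The layer is finished and the job is handed in, at about 32 s of the 72 s allowed; `finish_job()` gives no verdict. I set the brown carton and then the white carton upright in their outlines. The bar is lowered into both notches and let go, and the red keeper is turned across it.

| Last check | Measured, in the board's frame |
|---|---|
| Bar centre | about 0.1 mm off along, 0.4 mm off across |
| Bar length from its ends | 313 mm (true 310) |
| Keeper angle | about 1.51 rad (needs more than 1.3) |
| Brown carton (before the bar was laid) | (-30, -29) mm, estimated place (-27, -28) |
| White carton (before the bar was laid) | (53, 2) mm, estimated place (54, 0) |
| Kept carton (before the bar was laid) | (-29, 29) mm, estimated place (-27, 28) |

- **Bar height:** I did not measure it separately. The scene view shows the bar down in both notches, and the tool was about 1 mm below the height at which the bar should rest when I let go.
- **Bystanders:** the spray bottle, tape roll and screwdriver look the same as at the start. The pixel difference there was not zero, only because the arm had come into a corner of the crop.
- **What disagreed:** the two views differed by 2–3 mm on where the bar sat sideways, and both put it about 3 mm off the notches. I moved it 2.8 mm across, then lowered it in small steps while watching the force, and it met no resistance.

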